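Brush cracker pieces from under the shelf into the crumb tray

ROBOT

A 7-joint arm with a two-finger parallel gripper is mounted at the origin on a cart in front of the work surface, level with it; the furniture and walls round the work are solid. World frame = base frame: x ahead of the robot, y to its left, z up, the work surface at z = 0. Lengths are in m, angles in rad, forces in N, time in s.
With the tool pointing down it reaches from about 0.425 to 1.025 m from the base axis. Payload 9.4 kg.
Tool frame: the origin (TCP) lies midway between the tips of the shut fingers; the grasp point (between the pads) lies 19 mm behind it; z points along the fingers, y is the direction in which the jaws open and shut (so a half turn about z gives the same grasp; the last joint's range is limited). The gripper opens to 93 mm and grips with 3 to 60 N. Pads are 15 mm wide; open, the fingers measure 128 mm over their backs; the gripper's body (75 mm by 188 mm) begins 65 mm behind the grasp point.
Start: joints at [1.094, 0.599, -0.003, 1.599, 0.002, 0.943, -0.08], TCP at [0.282, -0.668, 0.197] pointing down, gripper open.
Joint ranges: [-2.57, 2.57], [-0.35, 1.97], [-1.29, 1.29], [0.11, 2.56], [-1.05, 4.19], [0.11, 1.86], [-2.63, 2.63]. Speed limits (rad/s): [2.22, 2.22, 3.01, 3.01, 3.14, 3.14, 3.14].

INTERFACE

Orientations are given as a 3x3 rotation matrix whose columns are the frame's x, y, z axes.
In Python, from station import manip gives the robot as it stands. The module is installed in compiled form; this text tells all that it offers.
- The arm moves only by the tool apply_moves, never from a script. Its argument "steps" is a list of rows, each a list of 3 entries, a list of its own where there are three numbers: the shift along the tool's x, y, z in m, then the turn about the tool's z in degrees, then the closure, from -1 (fully open) to 1 (shut). A call has 1 to 8 rows; each row is the pose to reach, as a shift and turn from the pose commanded when the call began, along the tool's axes at that moment; what a row does not reach only later rows make up. A row lasts 1/10 s, in which the tool goes at most 50 mm and 8.59 degrees, less where a joint would pass 70% of its speed; a pose out of reach is approached as far as the arm can. A call with a gripper value outside its range is refused whole. The fingers move at their own pace and stop on an object; the grip force is fixed at half the most. Time passes only in rows, so rows that repeat a pose let the fingers close. It gives the time, the measured TCP pose, the force and the opening at its end, in the units of the state.
- manip.get_state(): the state, without advancing time (a new reading comes with each control period).
- manip.read_camera(name): name is "scene" or "top" or "wrist"; returns a dict with "color" (384x512x3 uint8, red, green, blue), "K" (3x3 intrinsics, pixels), "view" (4x4, takes a point from world to camera coordinates); the wrist camera has in their place "mount" (4x4, takes a point from camera to tool coordinates, whose origin is the TCP and whose axes are the flange's). Camera axes: x right, y up, looking along -z (the intrinsics and any distortion apply to the point x, -y, -z); pixel columns grow to the right and rows downward; lengths in m; the calibration is good to about 2 mm. A picture is of the moment at which its call begins: read the wrist's pose just before it. There is no depth.
- manip.hand_in(): hands the job in, once; it reports no verdict.
Trained networks look in a picture, given as the dict that the camera call returned (one of the last four; its "shot" number tells which), for a name from the list of things; names that differ only in an ending like _2 or _b are one class to them, and where a whole thing is asked for, a point or a joint stands for the part that bears it (a point fixed in the world has none). Each returns a list of dicts, best first, with "p" (0 to 1); they miss things now and then, are a little off and sometimes report something else, mostly with a low value. They report only what shows in the picture. A call takes as long as a camera call.
- manip.spot_in(query, picture): "at" ([column, row] in pixels, amid what is visible of it).
The state is a dict: "time": time; "joint_positions": joint angles; "joint_vel": joint speeds; "tau": joint torques, N m; "ee_pos": TCP position; "ee_rot": TCP orientation; "contact_force": force on the tool from outside, world axes, zero at the start; "ft_torque": the same for the moment, N m; "opening": finger opening in m.
Only numpy, scipy, OpenCV 4.12 (cv2) and the standard library are available. Lean on these libraries where they do the work, as an engineer would, in place of code of your own. Each camera call takes 0.05 s, during which the arm holds its last target.

TASK

Five broken cracker pieces lie on the chopping board, under the low shelf. Take the scrubbing brush, reach in under the shelf with it and, pressing its bristles lightly on the board, wipe from the board's edge opposite the metal tray across to the tray, so that all the pieces drop into the tray; do not pick or press the pieces with the fingers, do not press hard, do not bump the shelf, and leave the fork and the salt shaker where they are. Then lay the brush back down on the worktop on its bristles.

Things in the scene. Friction and masses are not known exactly. Their poses are not given: they have to be found in the camera images.
- brush: loose wooden scrubbing brush, 0.09 kg. Origin: centre of its underside (bristle face); z up, long axis y. Rigid bristle block 44 x 120 mm (x, y), z 0 to 20; wooden back 56 x 140 mm, z 20 to 42, to be gripped across the 56 mm. Starts on its bristles on the open worktop to the left of the board, long axis pointing roughly away from the base (within 0.6 rad).
- board: brown wooden chopping board, immovable, its long side pointing away from the robot: 230 mm along its own y, 150 mm along its own x (its x points to the robot's left), 21 mm thick. Origin: centre of the underside, on the worktop, 75 mm nearer the robot than the shelf's origin. The pieces lie flat on its top.
- riser: white shelf on a steel stand, immovable. Origin on the worktop under the middle of its deck; x points away from the robot. Deck 160 x 220 mm (x, y), so front edge at x -80, z 250 to 264. Open in front and at both sides; two 14 mm posts at x 90, y +-90; foot plate x 75 to 175. Jars to z 370 stand on it. Pieces lie at x -54 to 26, y -34 to 34 mm in this frame.
- tray: shallow open aluminium tray, immovable, 180 x 100 x 14 mm (x, y, z), walls 4 mm. Origin: centre of its underside, on the worktop; axes as the shelf's. It stands close (5 mm) beside the left or the right long edge of the board: its centre at x -20, y +-130 mm in the shelf's frame.
- piece_1: pale cracker piece, loose, flat, about 16 x 18 x 7 mm, 12 g. Origin: centre of its underside.
- piece_2: pale cracker piece, loose, flat, about 17 x 17 x 7 mm, 12 g. Origin: centre of its underside.
- piece_3: pale cracker piece, loose, flat, about 18 x 15 x 7 mm, 12 g. Origin: centre of its underside.
- piece_4: pale cracker piece, loose, flat, about 15 x 19 x 7 mm, 12 g. Origin: centre of its underside.
- piece_5: pale cracker piece, loose, flat, about 16 x 16 x 7 mm, 12 g. Origin: centre of its underside.
- fork: table fork, loose, 193 x 26 x 15 mm, long axis x, lying beside the board on the side that has no tray, at x -20, y -+130 mm in the shelf's frame. Origin: centre of its underside. Bystander.
- shaker: salt shaker, 44 mm across, 90 mm tall, loose, standing to the right of the board. Origin: centre of its underside. Bystander.

How it is judged:
By the outcome, as a careful person would: the job done as asked, in the order asked, and still so for the second after the job is handed in, with the robot touching nothing.
It also fails if it takes over 56 s, if anything falls off the work surface, if the arm or the gripper's body presses on something with over 40 N, if the wrist force passes 120 N, or if a joint passes its speed limit or range.

## Working session

There is one attempt and no reset: what is moved stays moved. The work goes in short steps, Python scripts to look and compute and a tool call to move; the robot and the scene stay as the last step left them, time stands still between calls to the robot, and variables do not carry over. Pictures are saved under pics/ and viewed, and the job is handed in when it is done.

Besides the shell and the picture viewer there is one more tool, called after "Emit:" in YAML: its name, and indented under it one key for each argument. apply_moves: Moves the arm, as the interface text tells. Its arguments: {"type":"object","properties":{"steps":{"type":"array"}},"required":["steps"]}

```bash
mkdir -p pics; cat > h.py <<'E'
import numpy as np, cv2
from station import manip
def shot(n,f):
    p=manip.read_camera(n); cv2.imwrite('pics/'+f,p['color'][:,:,::-1]); return p
def proj(p,P):
    P=np.atleast_2d(P); c=(p['view'][:3,:3]@P.T).T+p['view'][:3,3]
    q=np.c_[c[:,0],-c[:,1],-c[:,2]]@p['K'].T; return q[:,:2]/q[:,2:]
def back(p,px,z):
    px=np.atleast_2d(px); d=np.c_[px,np.ones(len(px))]@np.linalg.inv(p['K']).T
    d=d*[1,-1,-1]; R=p['view'][:3,:3]; d=d@R; o=-R.T@p['view'][:3,3]
    return o+d*((z-o[2])/d[:,2])[:,None]
E
python3 - <<'E'
from h import *
a=shot('scene','s0.png'); b=shot('top','t0.png')
for n,p in(('scene',a),('top',b)):
    print(n,p.keys(),p['K'].tolist(),p['view'].round(3).tolist(),p.get('dist'))
    for q in['brush','board','riser','tray','fork','shaker','piece_1']:
        print(q,[(np.round(d['at'],1).tolist(),round(d['p'],2)) for d in manip.spot_in(q,p)[:6]])
s=manip.get_state();print(s)
E
```

```text
scene dict_keys(['color', 'K', 'view', 'shot']) [[350.878164210842, 0.0, 251.60492861106863], [0.0, 350.878164210842, 187.68763848556182], [0.0, 0.0, 1.0]] [[-0.712, -0.703, -0.003, 0.474], [0.471, -0.481, 0.739, -0.28], [-0.521, 0.525, 0.673, -0.746], [0.0, 0.0, 0.0, 1.0]] None
brush [([173.1, 284.1], 0.72), ([216.8, 226.5], 0.44)]
board [([262.0, 209.2], 0.93)]
riser [([229.4, 121.2], 0.92)]
tray [([280.5, 179.5], 0.93)]
fork [([218.3, 225.2], 0.55)]
shaker [([344.8, 150.1], 0.79)]
piece_1 []
top dict_keys(['color', 'K', 'view', 'shot']) [[350.57358941912537, 0.0, 255.42573970506524], [0.0, 350.57358941912537, 192.12012750373776], [0.0, 0.0, 1.0]] [[0.371, -0.929, 0.011, -0.141], [0.782, 0.319, 0.535, -0.518], [-0.5, -0.19, 0.845, -0.791], [0.0, 0.0, 0.0, 1.0]] None
brush [([154.4, 189.2], 0.95)]
board [([246.9, 213.6], 0.97)]
riser [([269.6, 140.5], 0.86)]
tray [([299.0, 216.7], 0.71)]
fork [([220.4, 193.6], 0.6)]
shaker [([371.5, 257.7], 0.67)]
piece_1 []
{'time': 0.8, 'joint_positions': array([ 1.09431499,  0.59926812, -0.00251585,  1.59938608,  0.00181461,
        0.9428846 , -0.07977311]), 'joint_vel': array([-0.00197259,  0.00220189,  0.00079728, -0.00087429, -0.00052095,
       -0.00059367,  0.00121082]), 'tau': array([ 9.35737553e-04, -7.64744496e+01,  1.49610892e+00, -2.52695310e+01,
       -5.24723169e-02,  1.03715164e-02,  6.59165062e-05]), 'ee_pos': array([ 0.28218726, -0.66784641,  0.19664554]), 'ee_rot': array([[ 9.21118770e-01,  3.89281661e-01, -1.80469314e-05],
       [ 3.89281659e-01, -9.21118768e-01, -7.25879291e-05],
       [-4.48805168e-05,  5.98367646e-05, -9.99999997e-01]]), 'contact_force': array([ 0.7733643 , -0.71408659, -0.08156049]), 'ft_torque': array([-0.03357874,  0.02453217,  0.0191026 ]), 'opening': 0.09270001767700582}
```

View both.

```bash
python3 -c "
import cv2
for f in('s0','t0'):
    i=cv2.imread(f'pics/{f}.png'); i=i[80:330,120:420] ; cv2.imwrite(f'pics/{f}b.png',cv2.resize(i,None,fx=2.4,fy=2.4,interpolation=cv2.INTER_CUBIC))
"
```

```text
(no output)
```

View pics/s0.png

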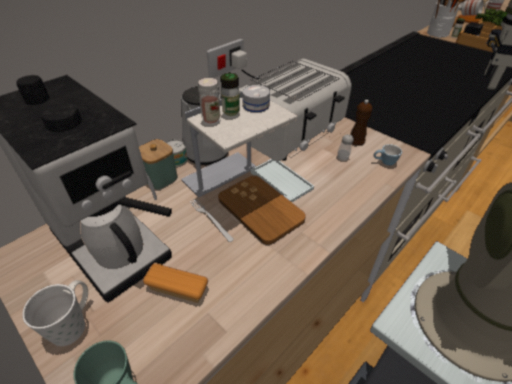

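View pics/t0b.png

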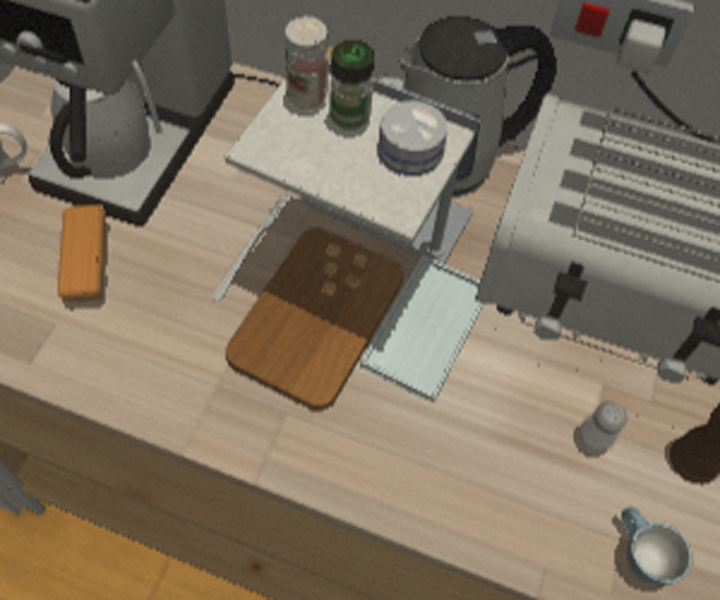

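View pics/s0b.png

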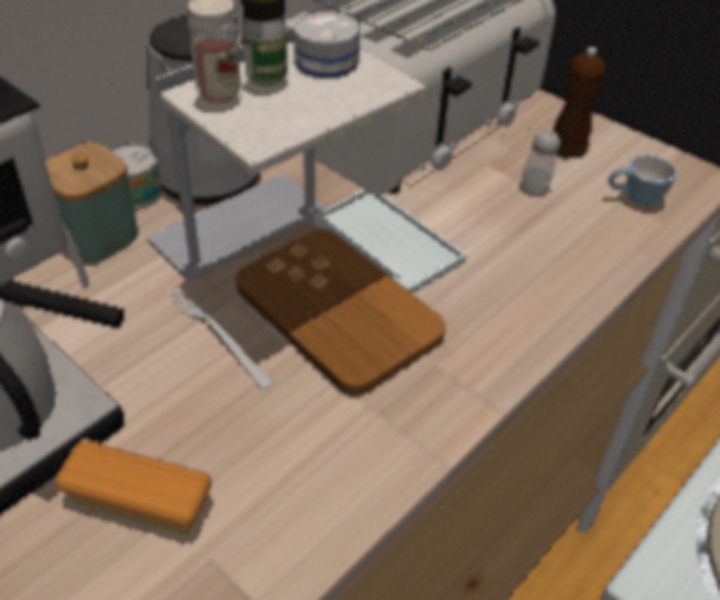

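```bash
cat > fit.py <<'E'
from h import *
from scipy.optimize import least_squares
a=manip.read_camera('scene');b=manip.read_camera('top')
f=lambda L:np.array(L)/2.4+[120,80]
# (cam, frame pts(z), px)
obs=[(b,(-.08,.11,.264),(228,158)),(b,(-.08,-.11,.264),(415,236)),(b,(.08,-.11,.264),(474,130)),
(a,(-.08,.11,.264),(162,98)),(a,(-.08,-.11,.264),(252,160)),
(b,(-.11,-.18,.014),(433,398)),(b,(-.11,-.08,.014),(362,362)),
(a,(.07,-.18,.014),(375,193)),(a,(-.11,-.18,.014),(465,257)),(a,(-.11,-.08,.014),(412,290))]
def W(t,P):
    c,s=np.cos(t[2]),np.sin(t[2]); return np.array([t[0]+c*P[0]-s*P[1],t[1]+s*P[0]+c*P[1],P[2]])
def res(t): return np.concatenate([proj(p,W(t,P))[0]-f(q) for p,P,q in obs])
r=least_squares(res,[.7,0,0],loss='soft_l1')
print(r.x); print(res(r.x).reshape(-1,2).round(1).tolist())
t=r.x; print('yaw deg',np.degrees(t[2]))
def draw(p,f0):
    im=p['color'][:,:,::-1].copy(); im=cv2.resize(im,None,fx=1.5,fy=1.5)
    def poly(x0,x1,y0,y1,z,col):
        q=np.array([proj(p,W(t,(x,y,z)))[0] for x,y in((x0,y0),(x1,y0),(x1,y1),(x0,y1))])*1.5
        cv2.polylines(im,[q.round().astype(int)],True,col,1)
    poly(-.08,.08,-.11,.11,.264,(0,0,255));poly(-.19,.04,-.075,.075,.021,(0,255,0));poly(-.11,.07,-.18,-.08,.014,(255,0,0))
    poly(-.1165,.0765,.117,.143,.0,(255,255,0))
    cv2.imwrite('pics/'+f0,im[60:540,100:700])
draw(a,'s1.png');draw(b,'t1.png')
# brush
L=np.array([(63,207),(103,205),(104,297),(60,297)])
print('brush top',back(b,f(L),.042).round(3).tolist())
L=np.array([(80,442),(210,480),(190,527),(58,482)])
print('brush scene',back(a,f(L),.042).round(3).tolist())
for z in(.03,.042): print(back(b,[154.4,189.2],z),back(a,[173.1,284.1],z))
E
python3 fit.py
```

```text
[ 0.62901901  0.06901619 -0.15040106]
[[-0.9, -4.0], [-1.5, 0.2], [2.3, 0.4], [34.8, 25.3], [72.5, -32.2], [-0.6, -0.3], [-1.4, -1.3], [-0.3, -4.4], [1.0, -1.7], [-2.3, -1.3]]
yaw deg -8.617345927089774
brush top [[0.557, 0.446, 0.042], [0.58, 0.398, 0.042], [0.456, 0.326, 0.042], [0.435, 0.376, 0.042]]
brush scene [[0.576, 0.41, 0.042], [0.456, 0.35, 0.042], [0.432, 0.393, 0.042], [0.553, 0.449, 0.042]]
[[0.49622114 0.38355928 0.03      ]] [[0.50881834 0.40615512 0.03      ]]
[[0.49053473 0.37701052 0.042     ]] [[0.50127097 0.40937978 0.042     ]]
```

```bash
sed -i 's/(a,(-.08,.11,.264),(162,98)),(a,(-.08,-.11,.264),(252,160))/(a,(.08,.11,.264),(162,98)),(a,(-.08,.11,.264),(252,162)),(a,(-.08,-.11,.264),(423,93))/' fit.py; python3 fit.py
```

```text
[ 0.62299582  0.07142025 -0.1138067 ]
[[-2.7, -1.1], [-1.5, 1.1], [0.3, 0.4], [-0.5, -3.0], [0.5, 0.6], [2.3, -4.1], [0.2, -0.0], [-1.2, -0.1], [-1.3, -4.0], [1.5, -2.1], [-0.9, -1.1]]
yaw deg -6.520643315785324
brush top [[0.557, 0.446, 0.042], [0.58, 0.398, 0.042], [0.456, 0.326, 0.042], [0.435, 0.376, 0.042]]
brush scene [[0.576, 0.41, 0.042], [0.456, 0.35, 0.042], [0.432, 0.393, 0.042], [0.553, 0.449, 0.042]]
[[0.49622114 0.38355928 0.03      ]] [[0.50881834 0.40615512 0.03      ]]
[[0.49053473 0.37701052 0.042     ]] [[0.50127097 0.40937978 0.042     ]]
```

View pics/s1.png

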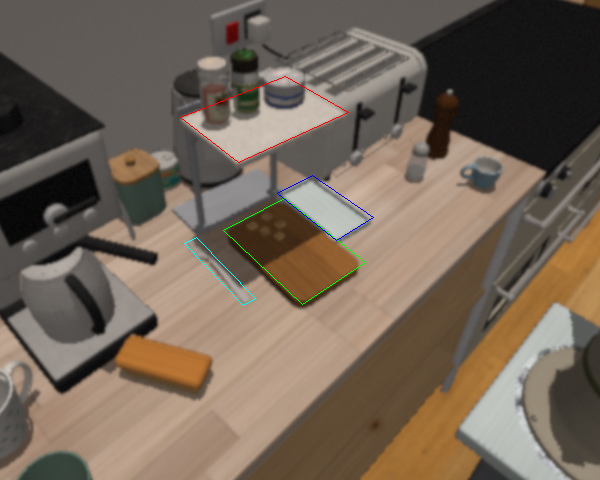

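View pics/t1.png

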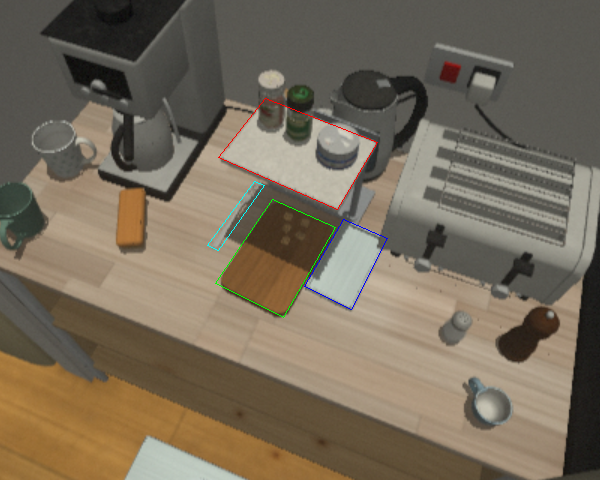

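Emit:
apply_moves:
  steps:
    - [[0,0,-0.1],0,-1]
    - [[0,0,-0.2],0,-1]
    - [[0,0,-0.28],0,-1]
    - [[0,0,-0.28],0,-1]
    - [[0,0,-0.28],0,-1]
    - [[0.06,-0.05,-0.28],0,-1]
    - [[0.1,-0.08,-0.28],0,-1]
    - [[0.14,-0.11,-0.28],0,-1]

```text
time: 1.8
ee_pos: [0.3529, -0.5387, 0.4761]
ee_rot: [[0.922, 0.388, 0.001], [0.388, -0.922, -0.002], [0.001, 0.002, -1.0]]
contact_force: [0.5, -0.6, 0.3]
opening: 0.0931
```

```bash
python3 - <<'E'
from h import *
s=manip.get_state();print(s['time'],s['ee_pos'],s['joint_positions'].round(4).tolist())
p=shot('scene','s2.png')
# piece localisation: bright blobs on the board from both cams
E
python3 -c "
import cv2
i=cv2.imread('pics/s0.png')[165:215,215:285];cv2.imwrite('pics/sp.png',cv2.resize(i,None,fx=10,fy=10,interpolation=cv2.INTER_CUBIC))
i=cv2.imread('pics/t0.png')[165:220,230:300];cv2.imwrite('pics/tp.png',cv2.resize(i,None,fx=10,fy=10,interpolation=cv2.INTER_CUBIC))
"
```

```text
1.8 [ 0.35287278 -0.53866104  0.47608192] [0.9156, 0.3189, -0.0189, 1.3888, 0.006, 1.4318, -0.2753]
```

View pics/s2.png

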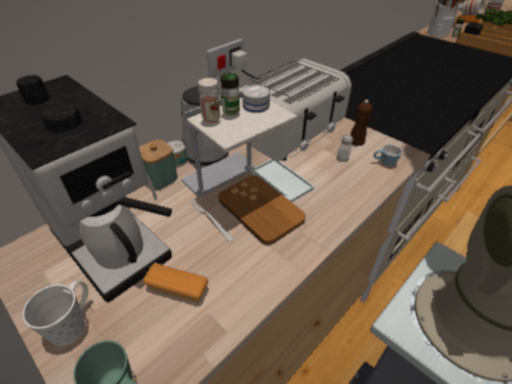

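View pics/sp.png

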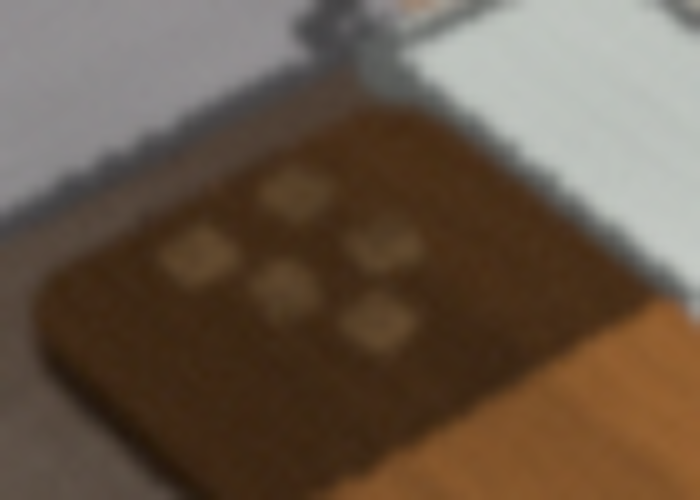

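View pics/tp.png

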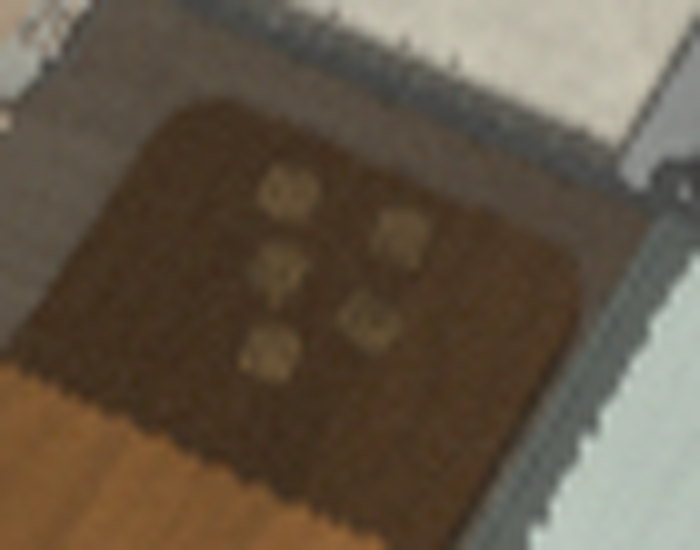

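```bash
cat >> h.py <<'E'
T=np.array([ 0.62299582 , 0.07142025, -0.1138067 ])
def toshelf(P):
    c,s=np.cos(T[2]),np.sin(T[2]); d=np.asarray(P)[...,:2]-T[:2]; return np.c_[d@[c,s],d@[-s,c]]
E
python3 - <<'E'
from h import *
a=manip.read_camera('scene');b=manip.read_camera('top')
A=np.array([(200,257),(297,195),(385,245),(285,290),(378,322)])/10+[215,165]
B=np.array([(290,192),(402,237),(280,270),(370,322),(270,352)])/10+[230,165]
print((toshelf(back(a,A-.5,.026))*1e3).round()); print((toshelf(back(b,B-.5,.026))*1e3).round())
# board corner-ish far edge
E
```

```text
[[ 12.  28.]
 [ 16. -11.]
 [-17. -17.]
 [-14.  17.]
 [-41.   5.]]
[[ 14.  23.]
 [ 16. -15.]
 [-13.  12.]
 [-17. -21.]
 [-41.   1.]]
```

Emit:
apply_moves:
  steps:
    - [[0.05,-0.04,0],0,-1]
    - [[0.09,-0.07,0],0,-1]
    - [[0.13,-0.1,0],0,-1]
    - [[0.17,-0.13,0],0,-1]
    - [[0.21,-0.16,0],0,-1]
    - [[0.23,-0.2,0],0,-1]
    - [[0.25,-0.24,0],0,-1]
    - [[0.27,-0.28,0],0,-1]

```text
time: 2.75
ee_pos: [0.4922, -0.1759, 0.4744]
ee_rot: [[0.922, 0.388, -0.0], [0.388, -0.922, -0.0], [-0.001, -0.0, -1.0]]
contact_force: [0.6, 0.2, -0.1]
opening: 0.0927
```

```bash
python3 - <<'E'
from h import *
s=manip.get_state();print(s['time'],s['ee_pos'],s['joint_positions'].round(4).tolist())
p=shot('scene','s3.png');p=shot('top','t3.png')
E
```

```text
2.75 [ 0.49217018 -0.1759035   0.47441471] [0.421, 0.1439, -0.2209, 1.629, 0.0323, 1.3726, -0.9761]
```

View pics/s3.png

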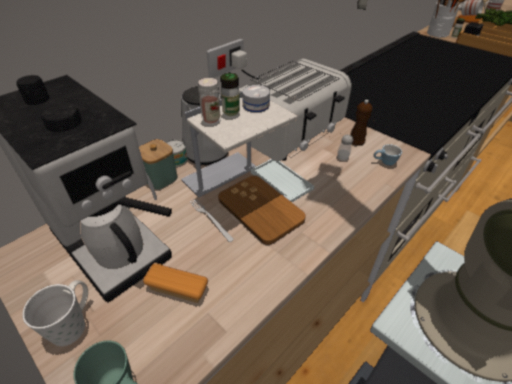

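View pics/t3.png

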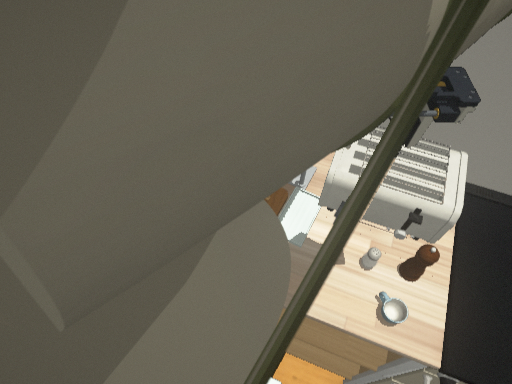

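Emit:
apply_moves:
  steps:
    - [[0.02,-0.05,0],0,-1]
    - [[0.035,-0.1,0],0,-1]
    - [[0.05,-0.145,0],0,-1]
    - [[0.065,-0.19,0],0,-1]
    - [[0.08,-0.235,0],0,-1]
    - [[0.095,-0.28,0],0,-1]
    - [[0.11,-0.325,0],0,-1]
    - [[0.125,-0.37,0],0,-1]

```text
time: 3.65
ee_pos: [0.464, 0.213, 0.4748]
ee_rot: [[0.922, 0.387, 0.0], [0.387, -0.922, -0.0], [0.0, 0.0, -1.0]]
contact_force: [1.3, 0.4, 0.4]
opening: 0.0928
```

Emit:
apply_moves:
  steps:
    - [[0.02,-0.04,0.03],0,-1]
    - [[0.035,-0.08,0.06],0,-1]
    - [[0.04,-0.12,0.09],0,-1]
    - [[0.04,-0.14,0.13],0,-1]
    - [[0.04,-0.14,0.17],0,-1]
    - [[0.04,-0.14,0.17],0,-1]

```text
time: 4.25
ee_pos: [0.4449, 0.3545, 0.2997]
ee_rot: [[0.921, 0.389, -0.007], [0.389, -0.921, -0.006], [-0.009, 0.003, -1.0]]
contact_force: [-0.6, -0.6, -0.4]
opening: 0.0928
```

```bash
python3 - <<'E'
from h import *
s=manip.get_state();print(s['time'],s['ee_pos'],s['ee_rot'].round(3).tolist(),s['joint_positions'].round(4).tolist())
w=shot('wrist','w4.png');print(w['K'].tolist(),w['mount'].round(4).tolist(),w.keys())
print(manip.spot_in('brush',w))
p=shot('scene','s4.png')
E
```

```text
4.25 [0.44487258 0.35453263 0.29966369] [[0.921, 0.389, -0.007], [0.389, -0.921, -0.006], [-0.009, 0.003, -1.0]] [-0.3428, 0.3607, -0.5857, 1.8056, 0.2247, 1.0517, -2.1841]
[[295.89930552331344, 0.0, 252.3595317343351], [0.0, 295.89930552331344, 193.48613105369628], [0.0, 0.0, 1.0]] [[-0.0005, 0.9543, 0.2988, 0.0838], [1.0, 0.0001, 0.0015, -0.0001], [0.0014, 0.2988, -0.9543, -0.1881], [0.0, 0.0, 0.0, 1.0]] dict_keys(['color', 'K', 'mount', 'shot'])
[{'at': [245.6, 98.9], 'p': 0.61}]
```

View pics/w4.png

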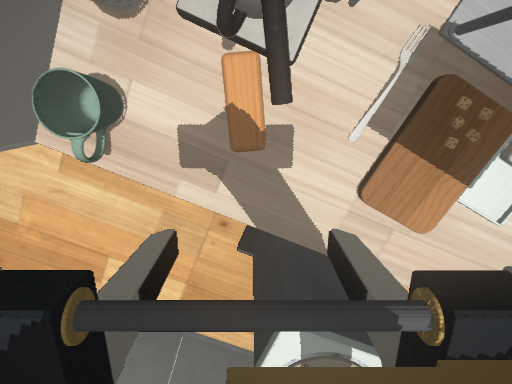

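View pics/s4.png

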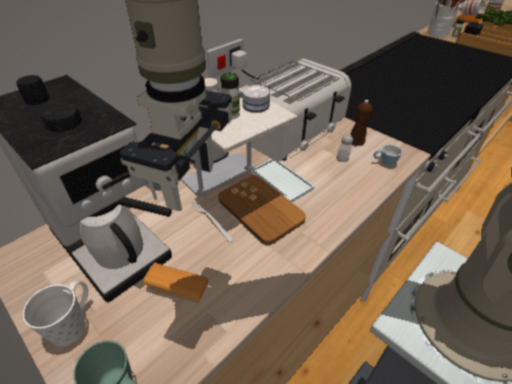

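```bash
python3 - <<'E'
from h import *
a=manip.read_camera('scene');s=manip.get_state()
im=cv2.resize(a['color'][:,:,::-1],None,fx=1,fy=1).copy()
R,o=s['ee_rot'],s['ee_pos']
x0,y0,x1,y1=90,0,260,240
f=3
im=cv2.resize(im[y0:y1,x0:x1],None,fx=f,fy=f,interpolation=cv2.INTER_CUBIC)
def P(t): return tuple(((proj(a,o+R@np.array(t))[0]-[x0,y0])*f).astype(int).tolist())
for z in np.arange(0,-.36,-.05):
    cv2.circle(im,P((0,0,z)),3,(0,0,255),-1); cv2.putText(im,f'{-z*1e3:.0f}',P((0,0,z)),0,.45,(0,0,255),1)
def box(zs,hx,hy,c):
    for z in zs: cv2.polylines(im,[np.array([P((i*hx,j*hy,z)) for i,j in((1,1),(1,-1),(-1,-1),(-1,1))])],True,c,1)
box([-.084,-.184],.0375,.094,(0,255,0))
box([-.217],.0375,.0375,(255,0,255))
cv2.circle(im,P((.084,0,-.188)),5,(255,255,0),-1)
cv2.imwrite('pics/s4b.png',im)
E
```

```text
(no output)
```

View pics/s4b.png

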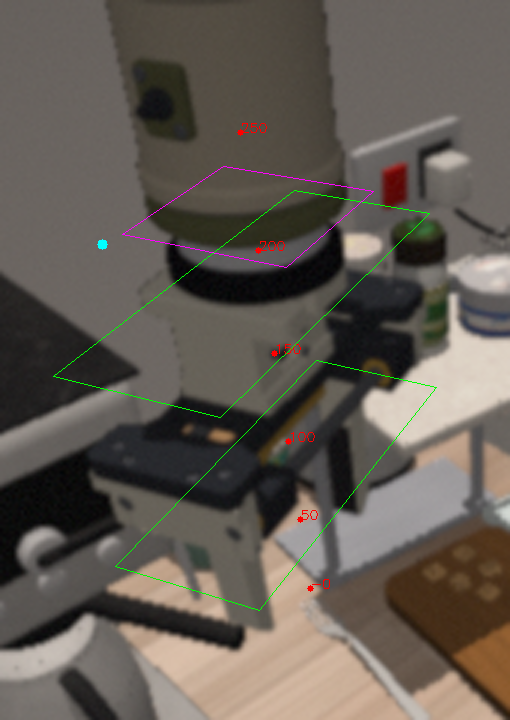

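```bash
cat >> h.py <<'E'
def wback(w,s,px,z):
    px=np.atleast_2d(px); d=np.c_[px,np.ones(len(px))]@np.linalg.inv(w['K']).T*[1,-1,-1]
    M=w['mount']; R=s['ee_rot']@M[:3,:3]; o=s['ee_pos']+s['ee_rot']@M[:3,3]
    d=d@R.T; return o+d*((z-o[2])/d[:,2])[:,None]
E
python3 - <<'E'
from h import *
s=manip.get_state(); w=manip.read_camera('wrist'); print(s['ee_pos'],s['ee_rot'].round(3).tolist())
im=w['color']
cv2.imwrite('pics/w4c.png',cv2.resize(im[30:180,170:320,::-1],None,fx=4,fy=4,interpolation=cv2.INTER_CUBIC))
hsv=cv2.cvtColor(im,cv2.COLOR_RGB2HSV)
m=((hsv[...,0]<20)&(hsv[...,1]>140)&(hsv[...,2]>130)).astype(np.uint8); m[:,:200]=0;m[:,290:]=0;m[170:]=0
c=max(cv2.findContours(m,0,2)[0],key=cv2.contourArea); r=cv2.minAreaRect(c); print(r); 
B=wback(w,s,cv2.boxPoints(r),.040); print(B.round(4).tolist(),B.mean(0))
for i in range(4): e=B[(i+1)%4]-B[i]; print(np.linalg.norm(e),np.degrees(np.arctan2(e[1],e[0])))
E
```

```text
[0.44734288 0.35713642 0.30690955] [[0.922, 0.387, 0.002], [0.387, -0.922, 0.002], [0.003, -0.001, -1.0]]
((255.95123291015625, 113.56098175048828), (31.141695022583008, 2.6503570079803467), 83.6598129272461)
[[0.5285, 0.3914, 0.04], [0.5304, 0.388, 0.04], [0.4915, 0.3659, 0.04], [0.4896, 0.3694, 0.04]] [0.51000219 0.37867035 0.04      ]
0.003877930873908238 -61.204571990036705
0.044753683059318476 -150.40196667973197
0.003995501069690127 118.99077264803158
0.044765812229647366 29.447355267094107
```

View pics/w4c.png

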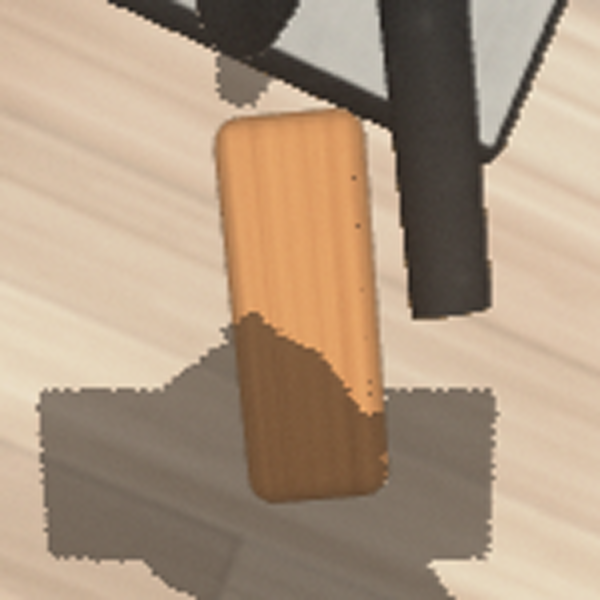

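```bash
python3 - <<'E'
from h import *
s=manip.get_state(); w=manip.read_camera('wrist');a=manip.read_camera('scene');b=manip.read_camera('top')
C=np.array([(215,114),(364,108),(389,494),(248,504)])/4+[170,30]
B=wback(w,s,C-.5,.041); print(B.round(4).tolist(),B.mean(0))
for i in range(4): e=B[(i+1)%4]-B[i]; print(np.linalg.norm(e),np.degrees(np.arctan2(e[1],e[0])))
for z in(.04,.08,.1,.12,.14,.16,.2): print(z,wback(w,s,[283,108],z)[0][:2].round(3),back(a,[171,212],z)[0][:2].round(3),back(b,[151,149],z)[0][:2].round(3))
cv2.imwrite('pics/t5.png',cv2.resize(b['color'][60:220,90:290,::-1],None,fx=3,fy=3))
E
```

```text
[[0.5621, 0.451, 0.041], [0.5841, 0.4034, 0.041], [0.4626, 0.3408, 0.041], [0.438, 0.3895, 0.041]] [0.51169522 0.39617985 0.041     ]
0.05247613419345893 -65.13884551804145
0.13668022150582124 -152.72545310857822
0.05458776225413497 116.86411810524461
0.13851571410355365 26.382381047603506
0.04 [0.533 0.345] [0.685 0.283] [0.625 0.47 ]
0.08 [0.532 0.349] [0.649 0.302] [0.6   0.444]
0.1 [0.532 0.351] [0.631 0.311] [0.588 0.431]
0.12 [0.531 0.353] [0.613 0.32 ] [0.575 0.418]
0.14 [0.531 0.355] [0.595 0.329] [0.563 0.405]
0.16 [0.531 0.357] [0.577 0.338] [0.55  0.392]
0.2 [0.53  0.361] [0.541 0.356] [0.526 0.366]
```

View pics/t5.png

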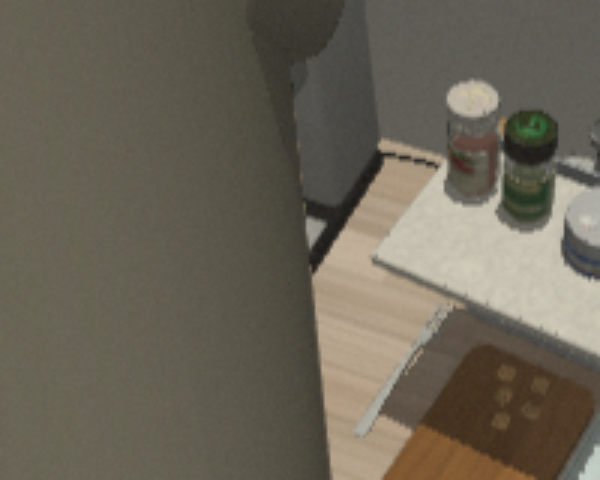

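Emit:
apply_moves:
  steps:
    - [[0.007,-0.004,0],-8.5,-1]
    - [[0.0145,-0.007,0],-17,-1]
    - [[0.0145,-0.007,0],-25.5,-1]
    - [[0.0145,-0.007,0],-34,-1]
    - [[0.0145,-0.007,0],-42.5,-1]
    - [[0.0145,-0.007,0],-51,-1]
    - [[0.0145,-0.007,0],-59.5,-1]
    - [[0.0145,-0.007,0],-68,-1]

```text
time: 5.45
ee_pos: [0.4567, 0.3692, 0.3057]
ee_rot: [[-0.021, 1.0, 0.001], [1.0, 0.021, 0.0], [0.0, 0.001, -1.0]]
contact_force: [0.7, 0.2, -0.1]
opening: 0.0926
```

Emit:
apply_moves:
  steps:
    - [[0,0,0],-8.5,-1]
    - [[0,0,0],-17,-1]
    - [[0,0,0],-25.5,-1]
    - [[0,0,0],-34,-1]
    - [[0,0,0],-42.5,-1]
    - [[0,0,0],-51,-1]
    - [[0,0,0],-59.5,-1]
    - [[0,0,0],-68,-1]

```text
time: 6.25
ee_pos: [0.4568, 0.3691, 0.3056]
ee_rot: [[-0.935, 0.355, 0.001], [0.355, 0.935, 0.0], [-0.001, 0.001, -1.0]]
contact_force: [-0.1, 0.2, -0.1]
opening: 0.093
```

Emit:
apply_moves:
  steps:
    - [[0,0,0],-8.5,-1]
    - [[0,0,0],-17,-1]
    - [[0,0,0],-25.5,-1]
    - [[0,0,0],-34,-1]
    - [[0,0,0],-42.5,-1]
    - [[0,0,0],-48,-1]
    - [[0,0,0],-48,-1]

```text
time: 6.95
ee_pos: [0.4567, 0.3691, 0.3053]
ee_rot: [[-0.892, -0.453, 0.001], [-0.453, 0.892, 0.0], [-0.001, -0.0, -1.0]]
contact_force: [-0.8, 0.5, 0.7]
opening: 0.093
```

```bash
python3 - <<'E'
from h import *
s=manip.get_state();print(s['time'],s['ee_pos'],s['ee_rot'].round(3).tolist(),s['joint_positions'].round(4).tolist())
R=s['ee_rot'];print(np.degrees(np.arctan2(R[1,0],R[0,0])))
w=shot('wrist','w6.png');p=shot('scene','s6.png')
E
```

```text
6.95 [0.45668948 0.36913227 0.30533538] [[-0.892, -0.453, 0.001], [-0.453, 0.892, 0.0], [-0.001, -0.0, -1.0]] [0.0182, 0.5971, -1.2654, 1.7471, 0.6005, 1.2538, 0.6425]
-153.06713498365608
```

View pics/w6.png

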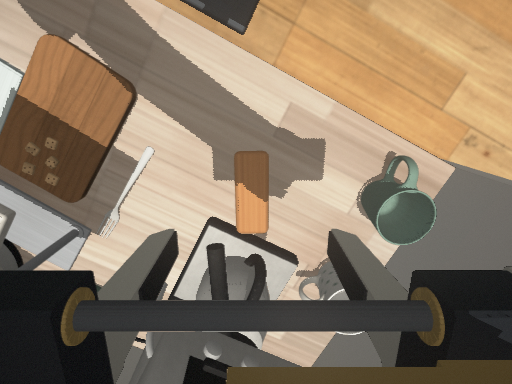

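View pics/s6.png

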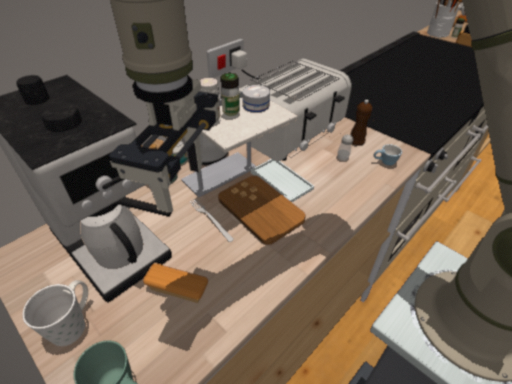

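```bash
python3 - <<'E'
from h import *
s=manip.get_state(); w=manip.read_camera('wrist')
cv2.imwrite('pics/w6c.png',cv2.resize(w['color'][130:260,190:320,::-1],None,fx=4.5,fy=4.5,interpolation=cv2.INTER_CUBIC))
C=np.array([(235,150.5),(269,150.5),(269,235),(236,234.5)])
B=wback(w,s,C,.041); print(B.round(4).tolist(),B.mean(0))
for i in range(4): e=B[(i+1)%4]-B[i]; print(np.linalg.norm(e),np.degrees(np.arctan2(e[1],e[0])))
print(s['ee_rot'].T@(B.mean(0)-s['ee_pos']))
E
```

```text
[[0.4582, 0.341, 0.041], [0.4348, 0.3876, 0.041], [0.5604, 0.4533, 0.041], [0.5844, 0.4036, 0.041]] [0.50944727 0.39638218 0.041     ]
0.05206960918081273 116.6627777329417
0.14177825034640099 27.632614577021126
0.055235486608357594 -64.30944679537471
0.14082276139853497 -153.64570091679366
[-0.0593466   0.00056148  0.26422117]
```

View pics/w6c.png

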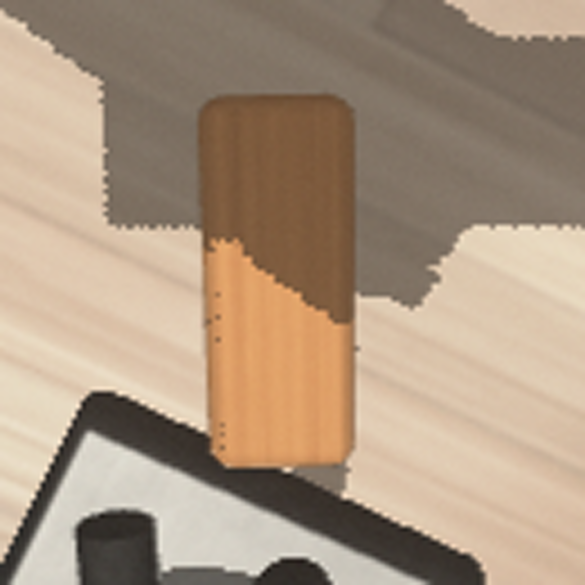

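Emit:
apply_moves:
  steps:
    - [[0,0,0.05],0,-1]
    - [[0,0,0.1],0,-1]
    - [[0,0,0.15],0,-1]
    - [[0,0,0.2],0,-1]
    - [[0,0,0.245],0,-1]
    - [[0,0,0.275],0,-1]
    - [[0,0,0.29],0,-1]
    - [[0,0,0.29],0,-1]

```text
time: 7.9
ee_pos: [0.4557, 0.3689, 0.0135]
ee_rot: [[-0.892, -0.452, -0.002], [-0.452, 0.892, -0.001], [0.002, -0.0, -1.0]]
contact_force: [-1.0, 0.5, 0.8]
opening: 0.0935
```

Emit:
apply_moves:
  steps:
    - [[0,0,0],0,1]
    - [[0,0,0],0,1]
    - [[0,0,0],0,1]
    - [[0,0,0],0,1]
    - [[0,0,0],0,1]
    - [[0,0,0],0,1]

```text
time: 8.5
ee_pos: [0.4564, 0.3691, 0.015]
ee_rot: [[-0.892, -0.452, 0.0], [-0.452, 0.892, -0.0], [-0.0, -0.0, -1.0]]
contact_force: [-0.4, -1.2, 2.9]
opening: 0.0495
```

Emit:
apply_moves:
  steps:
    - [[0,0,0],0,1]
    - [[0,0,0],0,1]

```text
time: 8.7
ee_pos: [0.4564, 0.3691, 0.015]
ee_rot: [[-0.892, -0.452, 0.0], [-0.452, 0.892, -0.0], [-0.0, -0.001, -1.0]]
contact_force: [-0.8, -1.9, 4.4]
opening: 0.0481
```

```bash
python3 - <<'E'
from h import *
s=manip.get_state();print(s['time'],s['opening'],s['contact_force'],s['joint_positions'].round(3).tolist())
w=shot('wrist','w7.png')
E
```

```text
8.7 0.048055667284562516 [-0.80361376 -1.85604579  4.40517812] [-0.181, 0.888, -0.954, 2.012, 1.032, 0.83, 0.286]
```

View pics/w7.png

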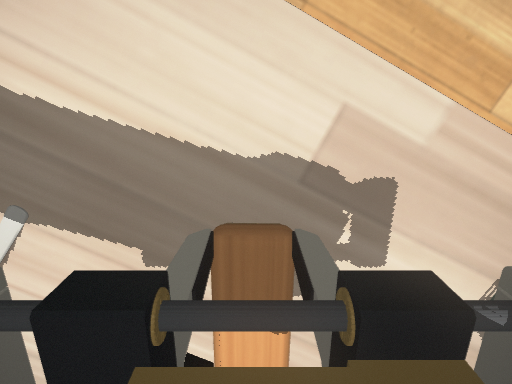

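Emit:
apply_moves:
  steps:
    - [[0,0,0],0,-0.5]
    - [[0,0,0],0,-0.5]
    - [[0,0,0],0,-0.5]
    - [[0,0,-0.008],0,-0.5]
    - [[0,0,-0.008],0,1]
    - [[0,0,-0.008],0,1]
    - [[0,0,-0.008],0,1]
    - [[0,0,-0.008],0,1]

```text
time: 9.55
ee_pos: [0.4562, 0.3692, 0.0227]
ee_rot: [[-0.892, -0.453, -0.0], [-0.453, 0.892, -0.0], [0.0, -0.0, -1.0]]
contact_force: [0.3, 0.5, -0.6]
opening: 0.0422
```

Emit:
apply_moves:
  steps:
    - [[0,0,0],0,1]
    - [[0,0,0],0,1]
    - [[0,0,0],0,1]

```text
time: 9.85
ee_pos: [0.4562, 0.3693, 0.0227]
ee_rot: [[-0.892, -0.453, -0.0], [-0.453, 0.892, -0.0], [0.0, -0.0, -1.0]]
contact_force: [1.2, -0.7, 0.0]
opening: 0.0182
```

```bash
python3 - <<'E'
from h import *
s=manip.get_state();print(s['time'],s['opening'],s['contact_force'])
w=shot('wrist','w8.png');p=shot('scene','s8.png')
cv2.imwrite('pics/s8c.png',cv2.resize(p['color'][180:340,60:280,::-1],None,fx=3,fy=3,interpolation=cv2.INTER_CUBIC))
E
```

```text
9.85 0.018205848809303482 [ 1.24992649 -0.74500039  0.03471461]
```

View pics/w8.png

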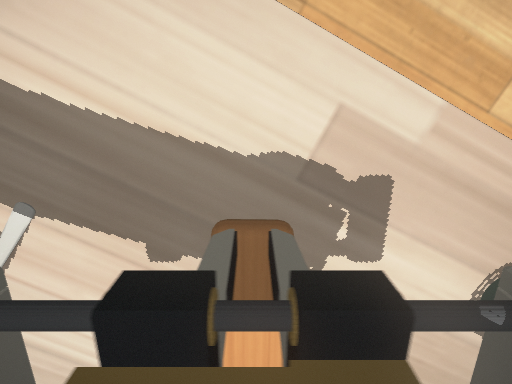

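View pics/s8c.png

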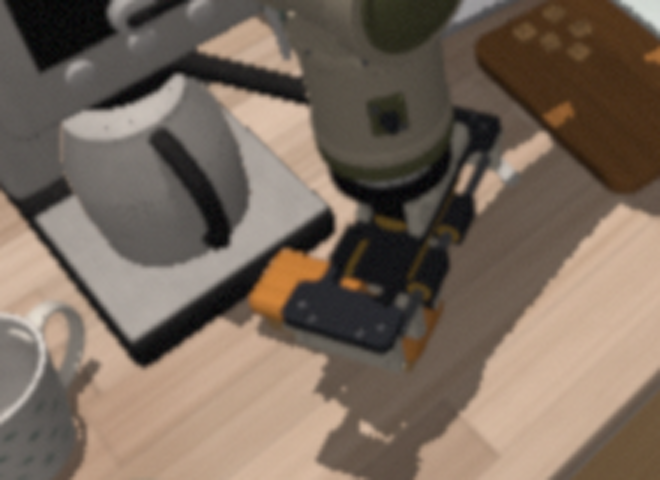

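Emit:
apply_moves:
  steps:
    - [[0,0,-0.03],0,-1]
    - [[0,0,-0.03],0,-1]
    - [[0,0,-0.03],0,-1]
    - [[0,0,-0.03],0,-1]
    - [[0,0,-0.03],0,-1]
    - [[0,0,-0.03],0,-1]

```text
time: 10.55
ee_pos: [0.456, 0.3691, 0.0522]
ee_rot: [[-0.892, -0.453, -0.001], [-0.453, 0.892, -0.001], [0.001, -0.0, -1.0]]
contact_force: [-1.0, -0.1, 0.4]
opening: 0.0538
```

```bash
python3 - <<'E'
from h import *
s=manip.get_state();print(s['time'],s['opening'],s['contact_force'],s['ee_pos'])
w=shot('wrist','w9.png');p=shot('scene','s9.png')
cv2.imwrite('pics/s9c.png',cv2.resize(p['color'][160:340,60:280,::-1],None,fx=3,fy=3,interpolation=cv2.INTER_CUBIC))
E
```

```text
10.55 0.05381605547104883 [-1.02513895 -0.11611196  0.44897852] [0.45601507 0.36906485 0.05216831]
```

View pics/w9.png

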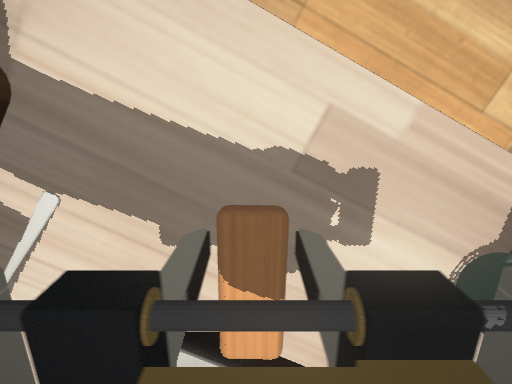

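View pics/s9c.png

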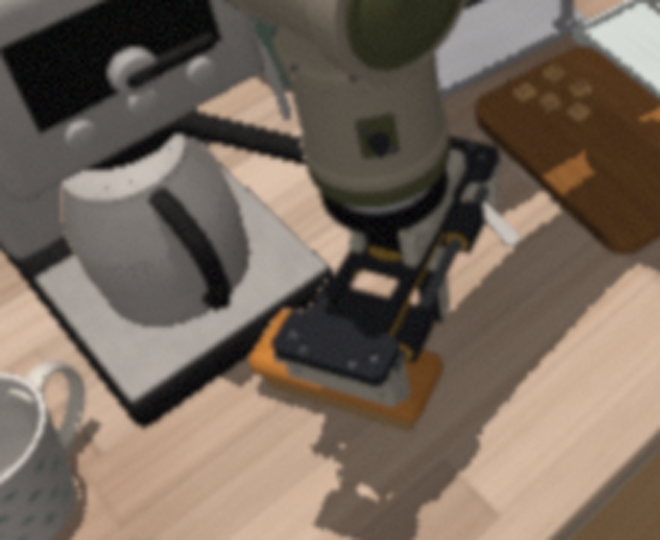

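Emit:
apply_moves:
  steps:
    - [[0,0,0],0,-1]
    - [[0,0,0],0,-1]
    - [[0,0,0],0,-1]
    - [[0,0,0.01],0,-1]
    - [[0,0,0.03],0,-1]
    - [[0,0,0.042],0,-1]
    - [[0,0,0.048],0,-1]
    - [[0,0,0.048],0,-1]

```text
time: 11.45
ee_pos: [0.4557, 0.3691, 0.0038]
ee_rot: [[-0.892, -0.453, -0.001], [-0.453, 0.892, -0.001], [0.002, -0.0, -1.0]]
contact_force: [-0.3, -0.1, 0.0]
opening: 0.0931
```

Emit:
apply_moves:
  steps:
    - [[0,0,0.004],0,-1]
    - [[0,0,0.008],0,-1]
    - [[0,0,0.009],0,-1]

```text
time: 11.75
ee_pos: [0.4563, 0.3693, -0.0044]
ee_rot: [[-0.892, -0.452, 0.0], [-0.452, 0.892, -0.0], [-0.0, -0.0, -1.0]]
contact_force: [0.4, -1.0, 0.1]
opening: 0.0927
```

Emit:
apply_moves:
  steps:
    - [[0,0,0],0,1]
    - [[0,0,0],0,1]
    - [[0,0,0],0,1]
    - [[0,0,0],0,1]
    - [[0,0,0],0,1]
    - [[0,0,0],0,1]
    - [[0,0,0],0,1]
    - [[0,0,0],0,1]

```text
time: 12.55
ee_pos: [0.4562, 0.3694, -0.0042]
ee_rot: [[-0.892, -0.453, -0.0], [-0.453, 0.892, 0.0], [-0.0, 0.0, -1.0]]
contact_force: [-0.3, -0.2, 0.4]
opening: 0.053
```

```bash
python3 - <<'E'
from h import *
s=manip.get_state();print(s['time'],s['opening'],s['contact_force'],s['ee_pos'],s['joint_positions'].round(3).tolist())
w=shot('wrist','w10.png')
E
```

```text
12.55 0.05303772948139407 [-0.27795575 -0.19519084  0.44169181] [ 0.45622205  0.36935281 -0.00422323] [-0.196, 0.911, -0.928, 2.019, 1.069, 0.806, 0.258]
```

View pics/w10.png

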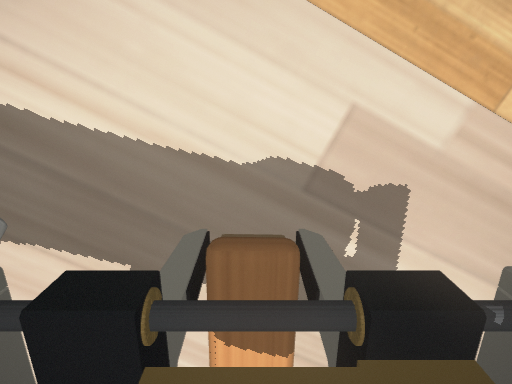

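Emit:
apply_moves:
  steps:
    - [[0,0,-0.04],0,1]
    - [[0.01,-0.01,-0.06],5,1]
    - [[0.03,-0.03,-0.06],13,1]
    - [[0.0455,-0.054,-0.06],21,1]
    - [[0.0455,-0.054,-0.06],29,1]
    - [[0.0455,-0.054,-0.06],35.4,1]
    - [[0.0455,-0.054,-0.03],35.4,1]
    - [[0.0455,-0.054,-0.008],35.4,1]

```text
time: 13.4
ee_pos: [0.4405, 0.3003, 0.0032]
ee_rot: [[-0.989, 0.148, 0.001], [0.148, 0.989, 0.0], [-0.001, 0.0, -1.0]]
contact_force: [0.8, 0.7, -1.5]
opening: 0.0531
```

```bash
python3 - <<'E'
from h import *
s=manip.get_state();print(s['time'],s['opening'],s['contact_force'],s['ee_pos'],s['ee_rot'].round(3).tolist(),s['joint_positions'].round(3).tolist())
p=shot('scene','s11.png')
E
```

```text
13.4 0.05312466938995698 [ 0.80677933  0.65321226 -1.52128191] [0.44049158 0.30031244 0.00323691] [[-0.989, 0.148, 0.001], [0.148, 0.989, 0.0], [-0.001, 0.0, -1.0]] [-0.188, 0.8, -0.781, 2.146, 1.025, 0.633, -0.295]
```

View pics/s11.png

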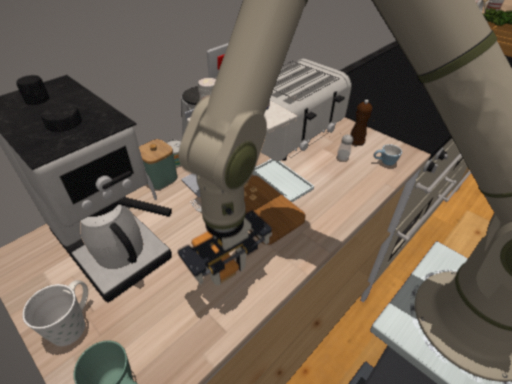

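Emit:
apply_moves:
  steps:
    - [[0,0,0.004],0,1]
    - [[0,0,0.0065],0,1]
    - [[0,0,0.0065],0,-1]
    - [[0,0,0.0065],0,-1]
    - [[0,0,0.0065],0,-1]
    - [[0,0,0.0065],0,-1]
    - [[0,0,-0.04],0,-1]
    - [[0,0,-0.08],0,-1]

```text
time: 14.25
ee_pos: [0.4393, 0.3005, 0.0846]
ee_rot: [[-0.989, 0.147, -0.002], [0.147, 0.989, -0.001], [0.002, -0.001, -1.0]]
contact_force: [0.8, -0.7, 0.2]
opening: 0.0925
```

Emit:
apply_moves:
  steps:
    - [[0,-0.03,-0.04],0,-1]
    - [[0,-0.06,-0.08],0,-1]
    - [[0,-0.09,-0.12],0,-1]
    - [[0,-0.12,-0.16],0,-1]
    - [[0,-0.15,-0.2],0,-1]
    - [[0,-0.18,-0.24],0,-1]
    - [[0,-0.21,-0.28],0,-1]
    - [[0,-0.24,-0.32],0,-1]

```text
time: 15.05
ee_pos: [0.4039, 0.0625, 0.4051]
ee_rot: [[-0.989, 0.147, -0.0], [0.147, 0.989, -0.0], [0.0, -0.0, -1.0]]
contact_force: [0.5, -1.5, -0.6]
opening: 0.093
```

Emit:
apply_moves:
  steps:
    - [[0,-0.03,-0.04],0,-1]
    - [[0,-0.06,-0.08],0,-1]
    - [[0,-0.09,-0.12],0,-1]
    - [[0,-0.11,-0.16],0,-1]
    - [[0,-0.13,-0.2],0,-1]
    - [[0,-0.13,-0.25],0,-1]
    - [[0,-0.13,-0.3],0,-1]
    - [[0,-0.13,-0.35],0,-1]

```text
time: 15.85
ee_pos: [0.3908, -0.0654, 0.7174]
ee_rot: [[-0.988, 0.145, 0.05], [0.144, 0.989, -0.006], [-0.05, 0.001, -0.999]]
contact_force: [-0.4, 0.1, -1.0]
opening: 0.0931
```

```bash
python3 - <<'E'
from h import *
s=manip.get_state();print(s['time'],s['opening'],s['contact_force'],s['ee_pos'],s['ee_rot'].round(3).tolist(),s['joint_positions'].round(3).tolist())
E
```

```text
15.85 0.09312283900685799 [-0.39849199  0.1448474  -1.04349046] [ 0.39079007 -0.06543532  0.71738621] [[-0.988, 0.145, 0.05], [0.144, 0.989, -0.006], [-0.05, 0.001, -0.999]] [1.323, -0.045, -1.169, 1.249, -0.045, 1.86, 1.565]
```

Emit:
apply_moves:
  steps:
    - [[0,0,-0.05],0,-1]
    - [[0,0,-0.1],0,-1]
    - [[0,0,-0.15],0,-1]
    - [[0,0,-0.15],0,-1]

```text
time: 16.25
ee_pos: [0.3926, -0.0656, 0.7398]
ee_rot: [[-0.984, 0.146, 0.099], [0.145, 0.989, -0.015], [-0.1, -0.0, -0.995]]
contact_force: [0.2, 0.5, -0.7]
opening: 0.0934
```

```bash
python3 - <<'E'
from h import *
s=manip.get_state();print(s['time'],s['ee_pos'],s['ee_rot'].round(3).tolist(),s['joint_positions'].round(3).tolist())
E
```

```text
16.25 [ 0.39264249 -0.06561181  0.73983531] [[-0.984, 0.146, 0.099], [0.145, 0.989, -0.015], [-0.1, -0.0, -0.995]] [1.169, -0.062, -1.003, 1.212, -0.056, 1.862, 1.57]
```

Emit:
apply_moves:
  steps:
    - [[0,0,0.03],0,-1]
    - [[0,0,0.05],0,-1]

```text
time: 16.45
ee_pos: [0.3977, -0.0664, 0.6883]
ee_rot: [[-0.985, 0.145, 0.098], [0.145, 0.989, -0.014], [-0.099, 0.001, -0.995]]
contact_force: [-0.7, -0.5, 0.2]
opening: 0.0929
```

Emit:
apply_moves:
  steps:
    - [[0,0,-0.1],0,-1]
    - [[0,0,-0.2],0,-1]
    - [[0,0,-0.3],0,-1]
    - [[0,0,-0.4],0,-1]
    - [[0,0,-0.4],0,-1]
    - [[0,0,-0.4],0,-1]
    - [[0,0,-0.4],0,-1]
    - [[0,0,-0.4],0,-1]

```text
time: 17.25
ee_pos: [0.3947, -0.0675, 0.7666]
ee_rot: [[-0.976, 0.148, 0.158], [0.147, 0.989, -0.023], [-0.16, 0.0, -0.987]]
contact_force: [0.6, -1.1, -1.1]
opening: 0.0929
```

```bash
python3 - <<'E'
from h import *
s=manip.get_state();print(s['time'],s['ee_pos'],s['ee_rot'].round(3).tolist(),s['joint_positions'].round(3).tolist())
E
```

```text
17.25 [ 0.39465643 -0.0675153   0.76655431] [[-0.976, 0.148, 0.158], [0.147, 0.989, -0.023], [-0.16, 0.0, -0.987]] [1.033, -0.077, -0.854, 1.169, -0.065, 1.862, 1.573]
```

Emit:
apply_moves:
  steps:
    - [[0,0,-0.2],0,-1]
    - [[0,0,-0.4],0,-1]
    - [[0,0,-0.4],0,-1]

```text
time: 17.55
ee_pos: [0.3888, -0.0663, 0.7934]
ee_rot: [[-0.965, 0.148, 0.218], [0.144, 0.989, -0.033], [-0.22, -0.001, -0.975]]
contact_force: [-0.1, 0.4, 0.5]
opening: 0.0931
```

Emit:
apply_moves:
  steps:
    - [[0,0,-0.2],0,-1]
    - [[0,0,-0.4],0,-1]
    - [[0,0,-0.4],0,-1]

```text
time: 17.85
ee_pos: [0.3783, -0.0646, 0.8189]
ee_rot: [[-0.95, 0.148, 0.274], [0.141, 0.989, -0.042], [-0.277, -0.001, -0.961]]
contact_force: [0.2, -0.4, -0.4]
opening: 0.0932
```

Emit:
apply_moves:
  steps:
    - [[0,0,-0.2],0,-1]
    - [[0,0,-0.4],0,-1]
    - [[0,0,-0.4],0,-1]

```text
time: 18.15
ee_pos: [0.3667, -0.063, 0.844]
ee_rot: [[-0.932, 0.152, 0.328], [0.142, 0.988, -0.054], [-0.333, -0.004, -0.943]]
contact_force: [0.0, -0.4, 0.7]
opening: 0.0932
```

```bash
python3 - <<'E'
from h import *
s=manip.get_state();print(s['time'],s['ee_pos'],s['ee_rot'].round(3).tolist(),s['joint_positions'].round(3).tolist())
E
```

```text
18.15 [ 0.36670534 -0.06300588  0.84397454] [[-0.932, 0.152, 0.328], [0.142, 0.988, -0.054], [-0.333, -0.004, -0.943]] [0.507, -0.157, -0.359, 1.087, -0.05, 1.862, 1.539]
```

```bash
cat >> h.py <<'E'
def tool(target):
    s=manip.get_state(); d=s['ee_rot'].T@(np.array(target)-s['ee_pos']); print('t',s['time'],'tool delta',d.round(4),'R',s['ee_rot'].round(3).tolist(),'pos',s['ee_pos'].round(4),'F',s['contact_force'].round(1)); return d
E
python3 - <<'E'
from h import *
tool([.4525,.2983,.12])
E
```

```text
t 18.15 tool delta [0.2122 0.3732 0.6912] R [[-0.932, 0.152, 0.328], [0.142, 0.988, -0.054], [-0.333, -0.004, -0.943]] pos [ 0.3667 -0.063   0.844 ] F [ 0.  -0.4  0.7]
```

Emit:
apply_moves:
  steps:
    - [[0.0125,0.022,0.041],0,-1]
    - [[0.025,0.044,0.081],0,-1]
    - [[0.0375,0.066,0.122],0,-1]
    - [[0.05,0.088,0.163],0,-1]
    - [[0.0625,0.11,0.203],0,-1]
    - [[0.075,0.132,0.244],0,-1]
    - [[0.0875,0.154,0.285],0,-1]
    - [[0.1,0.176,0.325],0,-1]

```text
time: 18.95
ee_pos: [0.4061, 0.109, 0.5002]
ee_rot: [[-0.934, 0.149, 0.326], [0.139, 0.989, -0.053], [-0.33, -0.004, -0.944]]
contact_force: [0.2, 0.2, -0.9]
opening: 0.0933
```

```bash
python3 - <<'E'
from h import *
tool([.4525,.2983,.12]); print(manip.get_state()['joint_positions'].round(3))
E
```

```text
t 18.95 tool delta [0.1085 0.1957 0.3639] R [[-0.934, 0.149, 0.326], [0.139, 0.989, -0.053], [-0.33, -0.004, -0.944]] pos [0.4061 0.109  0.5002] F [ 0.2  0.2 -0.9]
[ 0.473 -0.219 -0.782  1.907 -0.     1.091  1.102]
```

Emit:
apply_moves:
  steps:
    - [[0.0125,0.024,0.043],0,-1]
    - [[0.026,0.049,0.084],0,-1]
    - [[0.04,0.073,0.126],0,-1]
    - [[0.053,0.097,0.168],0,-1]
    - [[0.066,0.122,0.21],0,-1]
    - [[0.08,0.146,0.255],0,-1]
    - [[0.094,0.171,0.3],0,-1]
    - [[0.1085,0.1957,0.3639],0,-1]

```text
time: 19.75
ee_pos: [0.4441, 0.2722, 0.1829]
ee_rot: [[-0.934, 0.148, 0.325], [0.139, 0.989, -0.052], [-0.33, -0.003, -0.944]]
contact_force: [2.4, -1.4, 0.7]
opening: 0.0933
```

```bash
python3 - <<'E'
from h import *
tool([.4525,.2983,.12]); tool([.4525,.2983,-.005]);print(manip.get_state()['joint_positions'].round(3))
w=shot('wrist','w12.png');p=shot('scene','s12.png')
s=manip.get_state()
E
```

```text
t 19.75 tool delta [0.0165 0.0273 0.0608] R [[-0.934, 0.148, 0.325], [0.139, 0.989, -0.052], [-0.33, -0.003, -0.944]] pos [0.4441 0.2722 0.1829] F [ 2.4 -1.4  0.7]
t 19.75 tool delta [0.0577 0.0277 0.1788] R [[-0.934, 0.148, 0.325], [0.139, 0.989, -0.052], [-0.33, -0.003, -0.944]] pos [0.4441 0.2722 0.1829] F [ 2.4 -1.4  0.7]
[-0.126  0.464 -0.989  2.23   1.052  0.829 -0.432]
```

View pics/w12.png

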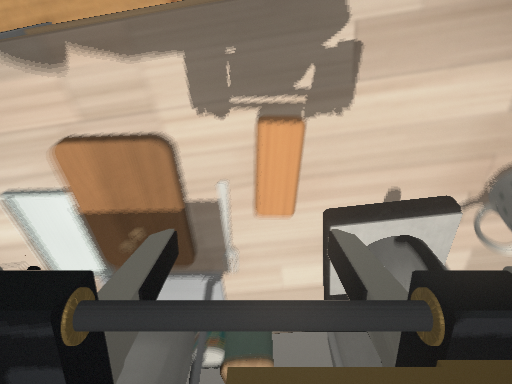

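View pics/s12.png

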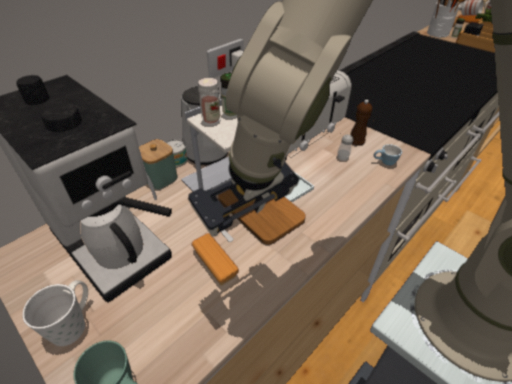

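Emit:
apply_moves:
  steps:
    - [[0.01,0.018,0.03],0,-1]
    - [[0.016,0.027,0.03],0,-1]
    - [[0.016,0.027,0.03],0,-1]

```text
time: 20.15
ee_pos: [0.4427, 0.2994, 0.1528]
ee_rot: [[-0.934, 0.147, 0.326], [0.138, 0.989, -0.051], [-0.33, -0.003, -0.944]]
contact_force: [-0.5, -0.1, 0.3]
opening: 0.0931
```

```bash
python3 - <<'E'
from h import *
s=manip.get_state(); w=shot('wrist','w13.png'); 
im=w['color']; cv2.imwrite('pics/w13c.png',cv2.resize(im[90:240,180:340,::-1],None,fx=4,fy=4,interpolation=cv2.INTER_CUBIC))
tool([.4525,.2983,-.005])
E
```

```text
t 20.2 tool delta [0.0439 0.0015 0.1525] R [[-0.933, 0.148, 0.328], [0.138, 0.989, -0.052], [-0.332, -0.003, -0.943]] pos [0.4432 0.2986 0.1535] F [-0.4  0.7  0.5]
```

View pics/w13c.png

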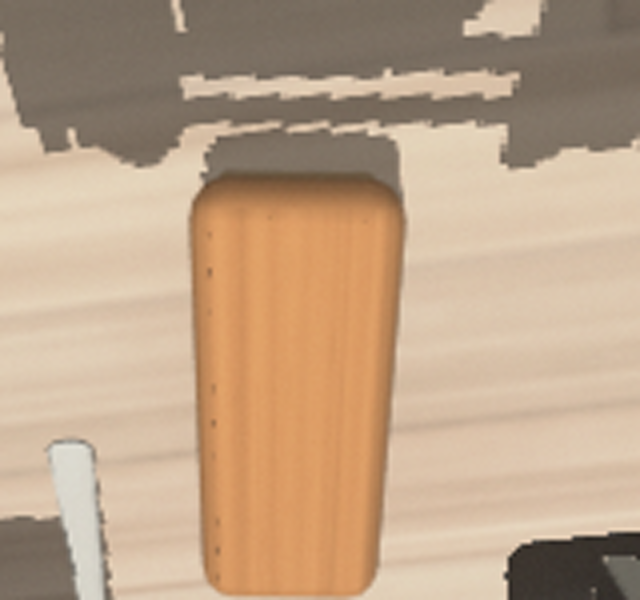

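```bash
python3 - <<'E'
from h import *
s=manip.get_state(); w=manip.read_camera('wrist')
C=np.array([(190,176),(406,178),(377,597),(205,597)])/4+[180,90]-.4
B=wback(w,s,C,.040); print(B.round(4).tolist(),B.mean(0))
for i in range(4): e=B[(i+1)%4]-B[i]; print(np.linalg.norm(e),np.degrees(np.arctan2(e[1],e[0])))
u=(B[3]+B[2]-B[0]-B[1]); u/=np.linalg.norm(u); G=B.mean(0)-.058*u
Rz=s['ee_rot'][:,2]; t=G+.033*Rz; t[2]=-.005
print('u',u,'TCP',t); tool(t)
E
```

```text
[[0.4227, 0.2772, 0.04], [0.4309, 0.3286, 0.04], [0.5712, 0.3067, 0.04], [0.5633, 0.2535, 0.04]] [0.49703961 0.29147114 0.04      ]
0.052054803889848636 80.95836412919664
0.14199422069886605 -8.866829673586507
0.053778940710562946 -98.39731292932188
0.14260413361957472 170.44105443122487
u [ 0.98709821 -0.160116    0.        ] TCP [ 0.45059792  0.29905102 -0.005     ]
t 20.25 tool delta [0.0465 0.0024 0.1519] R [[-0.933, 0.149, 0.328], [0.139, 0.989, -0.052], [-0.333, -0.003, -0.943]] pos [0.4437 0.2981 0.1538] F [0.3 0.7 0.2]
```

Emit:
apply_moves:
  steps:
    - [[0.014,0.001,0.046],0,-1]
    - [[0.027,0.002,0.09],0,-1]
    - [[0.036,0.002,0.12],0,-1]
    - [[0.042,0.002,0.14],0,-1]
    - [[0.0455,0.002,0.152],0,-1]
    - [[0.0455,0.002,0.152],0,-1]

```text
time: 20.85
ee_pos: [0.4518, 0.2975, -0.0063]
ee_rot: [[-0.933, 0.151, 0.327], [0.141, 0.989, -0.054], [-0.331, -0.004, -0.943]]
contact_force: [-0.6, 0.1, 0.1]
opening: 0.093
```

Emit:
apply_moves:
  steps:
    - [[0,0,0],0,1]
    - [[0,0,0],0,1]
    - [[0,0,0],0,1]
    - [[0,0,0],0,1]
    - [[0,0,0],0,1]
    - [[0,0,0],0,1]
    - [[0,0,0],0,1]
    - [[0,0,0],0,1]

```text
time: 21.65
ee_pos: [0.4513, 0.299, -0.0062]
ee_rot: [[-0.933, 0.148, 0.328], [0.139, 0.989, -0.052], [-0.332, -0.003, -0.943]]
contact_force: [0.4, 0.2, 5.0]
opening: 0.0531
```

```bash
python3 - <<'E'
from h import *
s=manip.get_state();print(s['time'],s['opening'],s['contact_force'],s['ee_pos'],s['joint_positions'].round(3).tolist())
w=shot('wrist','w14.png');p=shot('scene','s14.png')
E
```

```text
21.65 0.05308290642703985 [0.35941321 0.21669537 5.00177705] [ 0.45126703  0.29903417 -0.00623972] [-0.363, 0.827, -0.778, 2.319, 1.623, 0.837, -1.034]
```

View pics/w14.png

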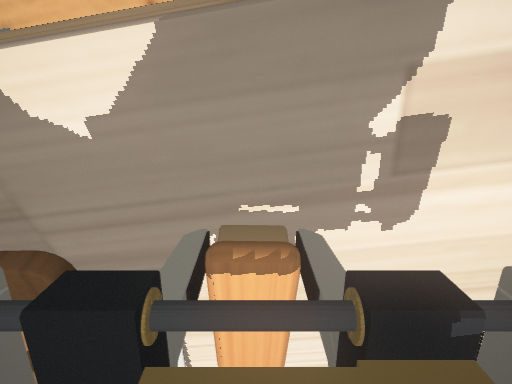

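View pics/s14.png

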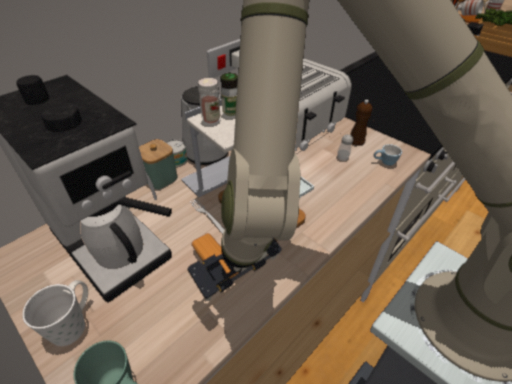

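```bash
cat >> h.py <<'E'
OFF=np.array([.0467,-.0076,.0062])
def W(x,y):
    c,s=np.cos(T[2]),np.sin(T[2]); return np.array([T[0]+c*x-s*y,T[1]+s*x+c*y])
def go(x,y,h):
    w=W(x,y); return tool(np.r_[w,h]-OFF)
E
python3 - <<'E'
from h import *
print(toshelf(np.array([.498,.2914])))
go(-.149,.204,.05); go(-.149,.068,.05); go(-.026,.068,.05);go(-.026,.068,.035)
E
```

```text
[[-0.14916838  0.20436203]]
t 21.75 tool delta [-0.0168 -0.0005 -0.0472] R [[-0.933, 0.149, 0.328], [0.139, 0.989, -0.052], [-0.332, -0.003, -0.943]] pos [ 0.4513  0.299  -0.0063] F [-0.3 -0.6  6. ]
t 21.75 tool delta [-0.0212 -0.1364 -0.0452] R [[-0.933, 0.149, 0.328], [0.139, 0.989, -0.052], [-0.332, -0.003, -0.943]] pos [ 0.4513  0.299  -0.0063] F [-0.3 -0.6  6. ]
t 21.75 tool delta [-0.1372 -0.1321 -0.0044] R [[-0.933, 0.149, 0.328], [0.139, 0.989, -0.052], [-0.332, -0.003, -0.943]] pos [ 0.4513  0.299  -0.0063] F [-0.3 -0.6  6. ]
t 21.75 tool delta [-0.1322 -0.132   0.0098] R [[-0.933, 0.149, 0.328], [0.139, 0.989, -0.052], [-0.332, -0.003, -0.943]] pos [ 0.4513  0.299  -0.0063] F [-0.3 -0.6  6. ]
```

Emit:
apply_moves:
  steps:
    - [[-0.01,0,-0.028],0,1]
    - [[-0.017,0,-0.047],0,1]
    - [[-0.018,-0.03,-0.047],0,1]
    - [[-0.019,-0.065,-0.047],0,1]
    - [[-0.02,-0.1,-0.046],0,1]
    - [[-0.021,-0.13,-0.045],0,1]
    - [[-0.021,-0.1364,-0.045],0,1]
    - [[-0.021,-0.1364,-0.045],0,1]

```text
time: 22.55
ee_pos: [0.4355, 0.1623, 0.0432]
ee_rot: [[-0.933, 0.15, 0.326], [0.14, 0.989, -0.054], [-0.331, -0.004, -0.944]]
contact_force: [1.3, 0.1, -0.9]
opening: 0.0527
```

```bash
python3 - <<'E'
from h import *
go(-.026,.068,.05);go(-.026,.068,.035); print(manip.get_state()['joint_positions'].round(3),manip.get_state()['opening'])
shot('scene','s15.png');shot('wrist','w15.png')
E
```

```text
t 22.55 tool delta [-0.1165  0.0058  0.0402] R [[-0.933, 0.15, 0.326], [0.14, 0.989, -0.054], [-0.331, -0.004, -0.944]] pos [0.4355 0.1623 0.0432] F [ 1.3  0.1 -0.9]
t 22.55 tool delta [-0.1115  0.0059  0.0543] R [[-0.933, 0.15, 0.326], [0.14, 0.989, -0.054], [-0.331, -0.004, -0.944]] pos [0.4355 0.1623 0.0432] F [ 1.3  0.1 -0.9]
[-0.133  0.674 -0.793  2.51   1.719  0.735 -1.01 ] 0.05268379702725657
```

View pics/s15.png

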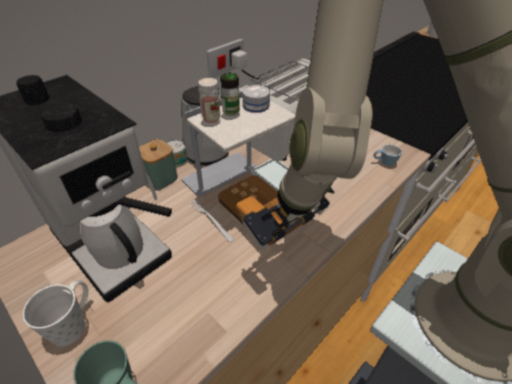

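View pics/w15.png

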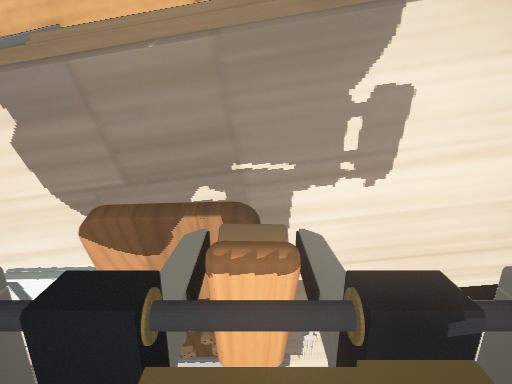

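```bash
python3 - <<'E'
from h import *
s=manip.get_state(); a=manip.read_camera('scene')
im=cv2.resize(a['color'][0:250,190:400,::-1],None,fx=2.8,fy=2.8,interpolation=cv2.INTER_CUBIC)
def P(w): return tuple(((proj(a,w)[0]-[190,0])*2.8).astype(int).tolist())
R=s['ee_rot'];o=s['ee_pos']
for L in np.arange(.05,.5,.05):
    p=o-R[:,2]*L; cv2.circle(im,P(p),3,(0,0,255),-1); cv2.putText(im,f'{L*1e3:.0f}',P(p),0,.4,(0,0,255),1)
    for r in(.045,):
        th=np.linspace(0,6.28,40); q=np.array([P(p+r*(R[:,0]*np.cos(t)+R[:,1]*np.sin(t))) for t in th]); cv2.polylines(im,[q],True,(0,255,0),1)
cv2.imwrite('pics/s15b.png',im)
for L in(.2,.25,.3,.35): print(L,toshelf((o-R[:,2]*L)[None])*1e3,(o-R[:,2]*L)[2])
E
```

```text
0.2 [[-262.45342258   74.18054531]] 0.23208412358572394
0.25 [[-279.0037284    74.86892758]] 0.279260531960803
0.3 [[-295.55403422   75.55730986]] 0.3264369403358821
0.35 [[-312.10434003   76.24569213]] 0.3736133487109612
```

View pics/s15b.png

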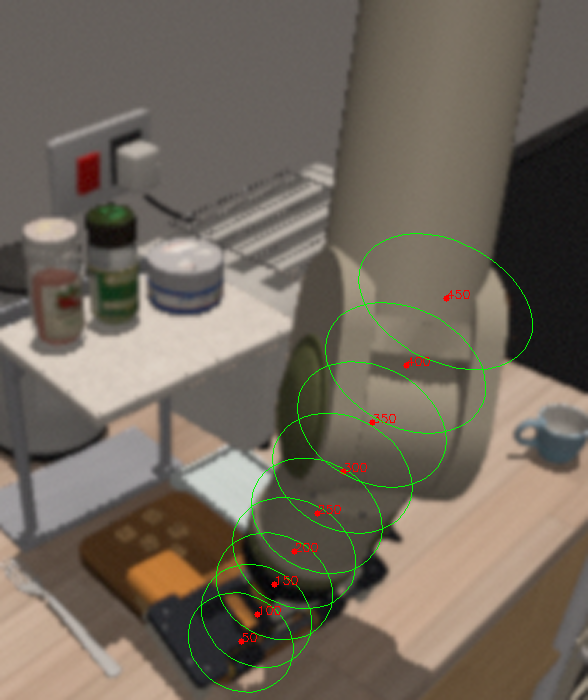

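Emit:
apply_moves:
  steps:
    - [[-0.02,0.001,0.007],0,1]
    - [[-0.045,0.002,0.0155],0,1]
    - [[-0.07,0.0035,0.024],0,1]
    - [[-0.095,0.005,0.033],0,1]
    - [[-0.11,0.0055,0.038],0,1]
    - [[-0.1165,0.0058,0.04],0,1]
    - [[-0.1115,0.0059,0.0543],0,1]
    - [[-0.1115,0.0059,0.0543],0,1]

```text
time: 23.5
ee_pos: [0.5574, 0.1516, 0.0278]
ee_rot: [[-0.934, 0.148, 0.325], [0.138, 0.989, -0.052], [-0.329, -0.004, -0.944]]
contact_force: [0.3, 0.0, -0.4]
opening: 0.0531
```

```bash
python3 - <<'E'
from h import *
go(-.026,.068,.021);print(manip.get_state()['joint_positions'].round(3),manip.get_state()['opening'])
a=shot('scene','s16.png');b=shot('top','t16.png')
cv2.imwrite('pics/s16c.png',cv2.resize(a['color'][90:260,150:370,::-1],None,fx=3.4,fy=3.4,interpolation=cv2.INTER_CUBIC))
E
```

```text
t 23.5 tool delta [ 0.0033 -0.0019  0.0126] R [[-0.934, 0.148, 0.325], [0.138, 0.989, -0.052], [-0.329, -0.004, -0.944]] pos [0.5574 0.1516 0.0278] F [ 0.3  0.  -0.4]
[-0.034  0.718 -0.664  2.286  1.647  0.624 -0.653] 0.05305558458663443
```

View pics/s16c.png

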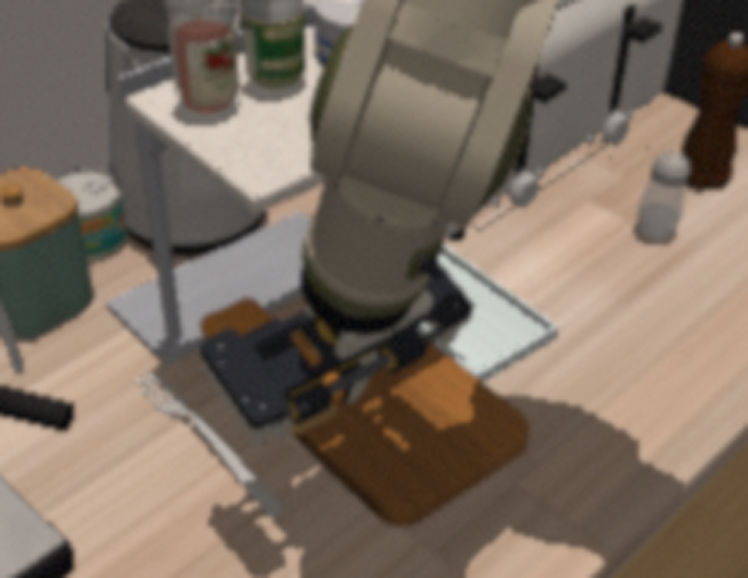

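View pics/t16.png

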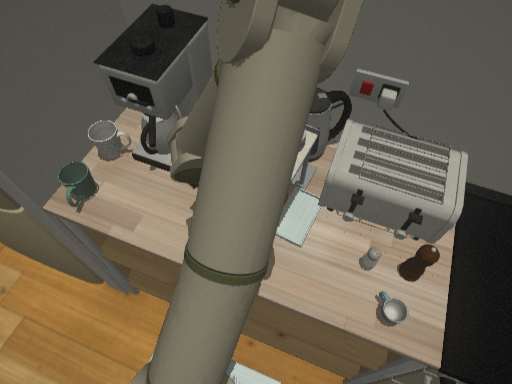

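Emit:
apply_moves:
  steps:
    - [[0.0015,0,0.004],0,1]
    - [[0.003,0,0.008],0,1]
    - [[0.0037,0,0.0105],0,1]
    - [[0.0037,0,0.0105],0,1]

```text
time: 24.0
ee_pos: [0.5582, 0.1507, 0.0175]
ee_rot: [[-0.933, 0.149, 0.327], [0.139, 0.989, -0.053], [-0.331, -0.004, -0.944]]
contact_force: [0.8, 0.2, 0.8]
opening: 0.0529
```

Emit:
apply_moves:
  steps:
    - [[0.0005,0,0.0015],0,1]
    - [[0.0005,0,0.0015],0,1]

```text
time: 24.2
ee_pos: [0.5584, 0.1507, 0.0162]
ee_rot: [[-0.933, 0.149, 0.327], [0.139, 0.989, -0.053], [-0.331, -0.003, -0.944]]
contact_force: [0.9, 0.9, -0.8]
opening: 0.0531
```

Emit:
apply_moves:
  steps:
    - [[0.0004,0,0.001],0,1]
    - [[0.0004,0,0.001],0,1]

```text
time: 24.4
ee_pos: [0.5584, 0.1507, 0.0152]
ee_rot: [[-0.933, 0.149, 0.327], [0.139, 0.989, -0.053], [-0.331, -0.003, -0.943]]
contact_force: [-0.3, -0.1, -0.1]
opening: 0.053
```

Emit:
apply_moves:
  steps:
    - [[0.0004,0,0.001],0,1]
    - [[0.0004,0,0.001],0,1]

```text
time: 24.6
ee_pos: [0.5584, 0.1508, 0.0147]
ee_rot: [[-0.933, 0.149, 0.328], [0.139, 0.989, -0.053], [-0.332, -0.004, -0.943]]
contact_force: [-2.1, -0.1, 5.4]
opening: 0.0531
```

Emit:
apply_moves:
  steps:
    - [[0.0003,0,0.0008],0,1]
    - [[0.0003,0,0.0008],0,1]

```text
time: 24.8
ee_pos: [0.5585, 0.1509, 0.0145]
ee_rot: [[-0.933, 0.148, 0.329], [0.139, 0.989, -0.053], [-0.333, -0.004, -0.943]]
contact_force: [-4.5, -1.2, 15.6]
opening: 0.053
```

Emit:
apply_moves:
  steps:
    - [[-0.0003,0,-0.0009],0,1]
    - [[-0.0004,-0.004,-0.0008],0,1]
    - [[-0.0006,-0.01,-0.0007],0,1]
    - [[-0.0008,-0.017,-0.0006],0,1]
    - [[-0.001,-0.024,-0.0005],0,1]

```text
time: 25.3
ee_pos: [0.5561, 0.1276, 0.0147]
ee_rot: [[-0.933, 0.147, 0.328], [0.138, 0.989, -0.051], [-0.332, -0.002, -0.943]]
contact_force: [0.5, 3.7, 5.5]
opening: 0.0529
```

Emit:
apply_moves:
  steps:
    - [[-0.0002,-0.007,0.0001],0,1]
    - [[-0.0005,-0.014,0.0002],0,1]
    - [[-0.0007,-0.021,0.0003],0,1]
    - [[-0.0009,-0.028,0.0004],0,1]
    - [[-0.0011,-0.035,0.0005],0,1]
    - [[-0.0013,-0.042,0.0006],0,1]
    - [[-0.0016,-0.049,0.0007],0,1]
    - [[-0.0018,-0.056,0.0008],0,1]

```text
time: 26.1
ee_pos: [0.5497, 0.0718, 0.0147]
ee_rot: [[-0.933, 0.147, 0.328], [0.138, 0.989, -0.051], [-0.332, -0.002, -0.943]]
contact_force: [0.7, 3.7, 6.8]
opening: 0.0536
```

```bash
python3 - <<'E'
from h import *
s=manip.get_state();print(s['ee_pos'],s['contact_force']); print(toshelf((s['ee_pos']+OFF)[None]))
a=shot('scene','s17.png');w=shot('wrist','w17.png')
cv2.imwrite('pics/s17c.png',cv2.resize(a['color'][130:260,180:370,::-1],None,fx=4,fy=4,interpolation=cv2.INTER_CUBIC))
E
```

```text
[0.54970118 0.0717854  0.01465717] [0.71047533 3.71470416 6.81830811]
[[-0.025601   -0.01020817]]
```

View pics/s17c.png

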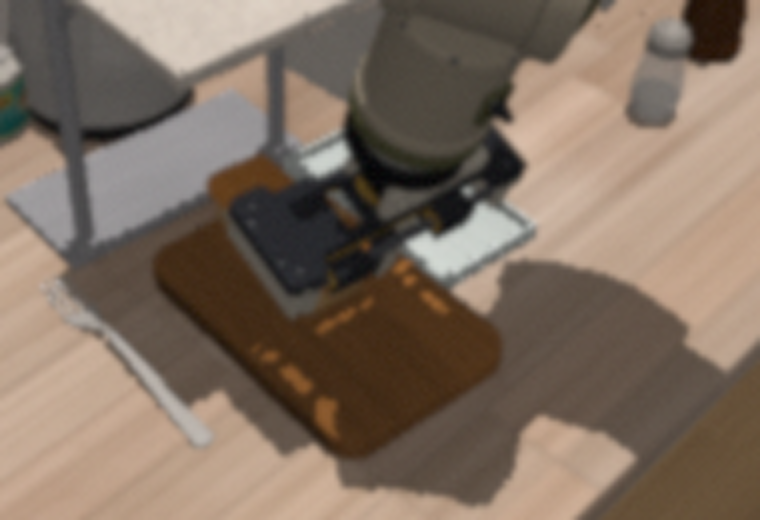

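View pics/w17.png

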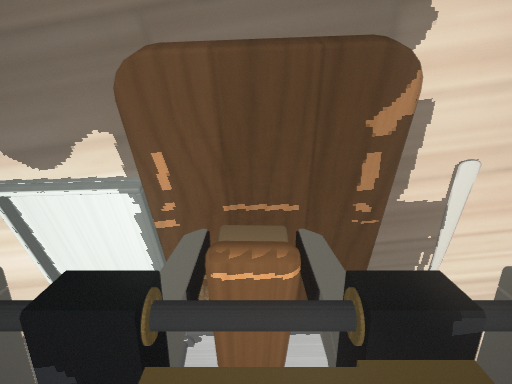

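Emit:
apply_moves:
  steps:
    - [[-0.0003,-0.007,-0.0001],0,1]
    - [[-0.0005,-0.014,0],0,1]
    - [[-0.0007,-0.021,0.0001],0,1]
    - [[-0.0009,-0.028,0.0002],0,1]
    - [[-0.0011,-0.035,0.0003],0,1]
    - [[-0.0013,-0.042,0.0004],0,1]
    - [[-0.0016,-0.049,0.0005],0,1]
    - [[-0.0018,-0.056,0.0006],0,1]

```text
time: 27.0
ee_pos: [0.5427, 0.0154, 0.0146]
ee_rot: [[-0.933, 0.148, 0.327], [0.139, 0.989, -0.052], [-0.332, -0.003, -0.943]]
contact_force: [0.1, 2.9, 5.8]
opening: 0.0527
```

Emit:
apply_moves:
  steps:
    - [[-0.0002,-0.006,0.0001],0,1]
    - [[-0.0004,-0.012,0.0002],0,1]
    - [[-0.0006,-0.018,0.0003],0,1]
    - [[-0.0007,-0.023,0.0003],0,1]
    - [[-0.0007,-0.025,0.0003],0,1]
    - [[-0.0007,-0.025,0.0003],0,1]

```text
time: 27.6
ee_pos: [0.5394, -0.01, 0.0146]
ee_rot: [[-0.933, 0.149, 0.327], [0.14, 0.989, -0.053], [-0.331, -0.003, -0.944]]
contact_force: [-0.8, 1.9, 6.6]
opening: 0.053
```

```bash
python3 - <<'E'
from h import *
s=manip.get_state();print(s['time'],s['ee_pos'],s['contact_force']); print(toshelf((s['ee_pos']+OFF)[None]))
a=shot('scene','s18.png');w=shot('wrist','w18.png');b=shot('top','t18.png')
cv2.imwrite('pics/s18c.png',cv2.resize(a['color'][130:260,180:370,::-1],None,fx=4,fy=4,interpolation=cv2.INTER_CUBIC))
E
```

```text
27.6 [ 0.53935321 -0.01002424  0.01457841] [-0.77962047  1.94149105  6.55293149]
[[-0.02659163 -0.0926637 ]]
```

View pics/s18c.png

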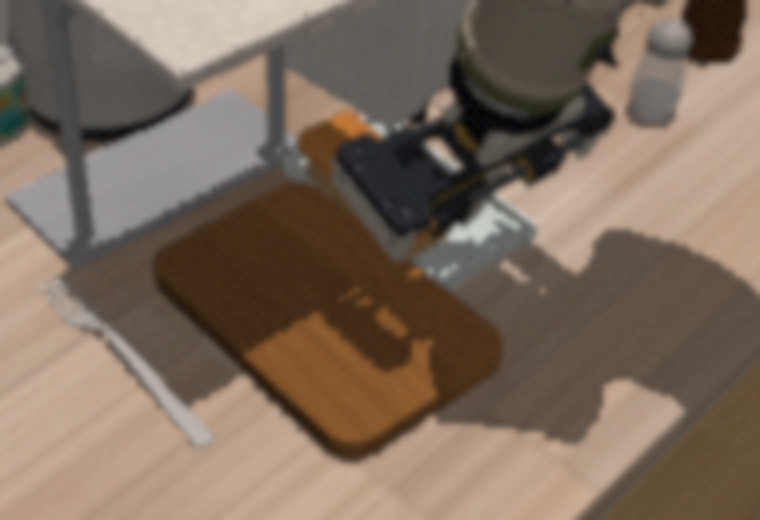

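View pics/w18.png

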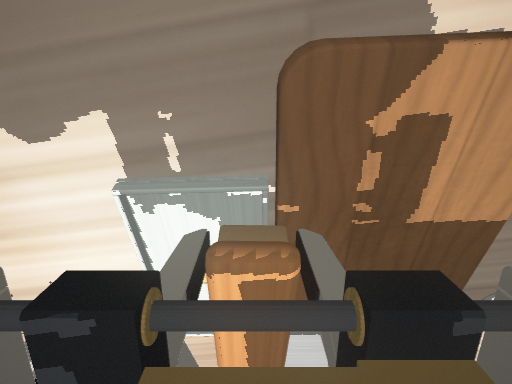

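View pics/t18.png

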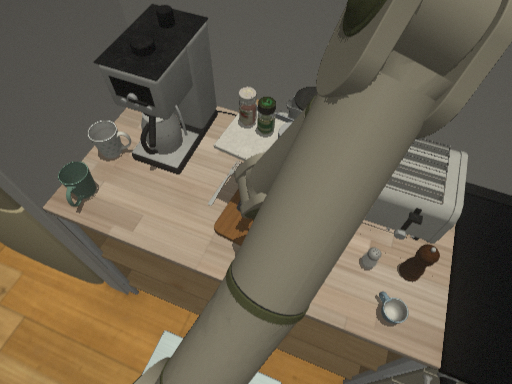

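Emit:
apply_moves:
  steps:
    - [[-0.003,0,-0.009],0,1]
    - [[-0.0066,0,-0.0188],0,1]
    - [[-0.01,0,-0.0283],0,1]
    - [[-0.01,0,-0.0283],0,1]

```text
time: 28.15
ee_pos: [0.5396, -0.0101, 0.0457]
ee_rot: [[-0.933, 0.15, 0.328], [0.14, 0.989, -0.054], [-0.332, -0.004, -0.943]]
contact_force: [0.8, 0.3, -0.5]
opening: 0.0527
```

```bash
python3 - <<'E'
from h import *
go(-.149,.068,.05)
E
```

```text
t 28.15 tool delta [ 0.1216  0.1561 -0.0416] R [[-0.933, 0.15, 0.328], [0.14, 0.989, -0.054], [-0.332, -0.004, -0.943]] pos [ 0.5396 -0.0101  0.0457] F [ 0.8  0.3 -0.5]
```

Emit:
apply_moves:
  steps:
    - [[0.02,0.025,-0.007],0,1]
    - [[0.045,0.05,-0.0155],0,1]
    - [[0.07,0.075,-0.024],0,1]
    - [[0.09,0.105,-0.031],0,1]
    - [[0.108,0.135,-0.037],0,1]
    - [[0.12,0.156,-0.0416],0,1]
    - [[0.12,0.156,-0.0416],0,1]

```text
time: 28.85
ee_pos: [0.4364, 0.1674, 0.0432]
ee_rot: [[-0.934, 0.144, 0.327], [0.136, 0.99, -0.049], [-0.33, -0.002, -0.944]]
contact_force: [-0.3, -0.6, -0.3]
opening: 0.0531
```

```bash
python3 - <<'E'
from h import *
go(-.149,.204,.05);go(-.149,.204,.003)
a=shot('scene','s19.png');w=shot('wrist','w19.png');b=shot('top','t19.png')
cv2.imwrite('pics/s19c.png',cv2.resize(a['color'][130:260,180:370,::-1],None,fx=4,fy=4,interpolation=cv2.INTER_CUBIC))
E
```

```text
t 28.85 tool delta [ 0.0036  0.132  -0.0021] R [[-0.934, 0.144, 0.327], [0.136, 0.99, -0.049], [-0.33, -0.002, -0.944]] pos [0.4364 0.1674 0.0432] F [-0.3 -0.6 -0.3]
t 28.85 tool delta [0.0191 0.1321 0.0423] R [[-0.934, 0.144, 0.327], [0.136, 0.99, -0.049], [-0.33, -0.002, -0.944]] pos [0.4364 0.1674 0.0432] F [-0.3 -0.6 -0.3]
```

View pics/s19c.png

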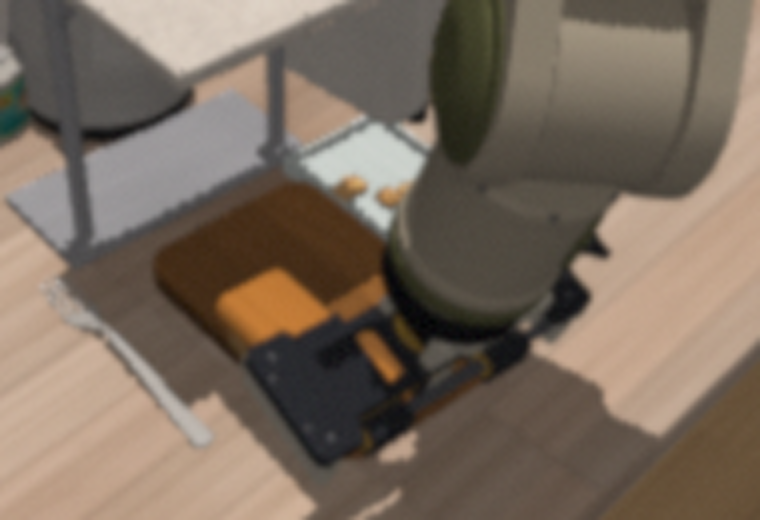

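Emit:
apply_moves:
  steps:
    - [[0.001,0.025,-0.001],0,1]
    - [[0.001,0.055,-0.001],0,1]
    - [[0.002,0.085,-0.001],0,1]
    - [[0.003,0.115,-0.002],0,1]
    - [[0.0036,0.132,-0.002],0,1]
    - [[0.0036,0.132,-0.002],0,1]

```text
time: 29.6
ee_pos: [0.4537, 0.2963, 0.0436]
ee_rot: [[-0.933, 0.149, 0.327], [0.14, 0.989, -0.052], [-0.331, -0.002, -0.943]]
contact_force: [-0.3, 0.8, -2.0]
opening: 0.0532
```

```bash
python3 - <<'E'
from h import *
go(-.149,.204,.003)
a=shot('scene','s20.png');w=shot('wrist','w20.png');b=shot('top','t20.png')
cv2.imwrite('pics/s20c.png',cv2.resize(a['color'][130:260,180:370,::-1],None,fx=4,fy=4,interpolation=cv2.INTER_CUBIC))
cv2.imwrite('pics/t20c.png',cv2.resize(b['color'][150:270,200:350,::-1],None,fx=4,fy=4,interpolation=cv2.INTER_CUBIC))
E
```

```text
t 29.6 tool delta [0.0179 0.0021 0.0433] R [[-0.933, 0.149, 0.327], [0.14, 0.989, -0.052], [-0.331, -0.002, -0.943]] pos [0.4537 0.2963 0.0436] F [-0.3  0.8 -2. ]
```

View pics/s20c.png

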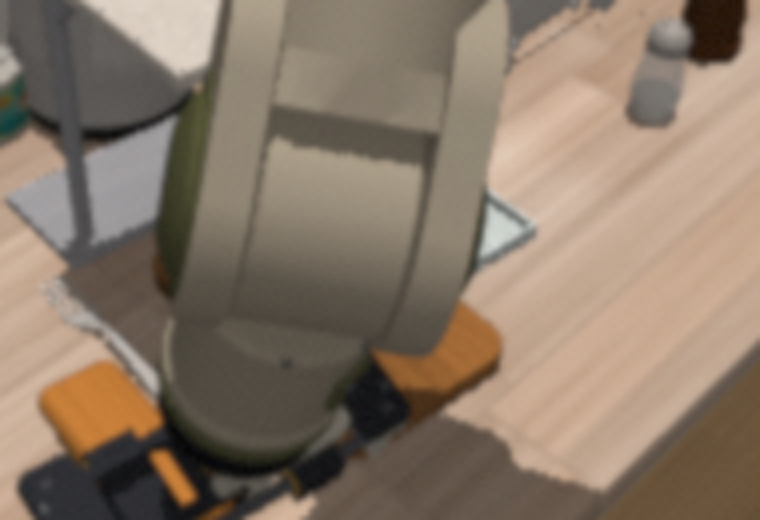

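View pics/t20c.png

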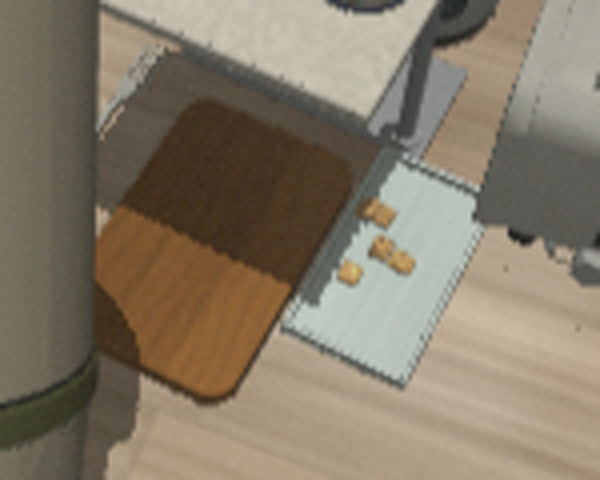

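View pics/w20.png

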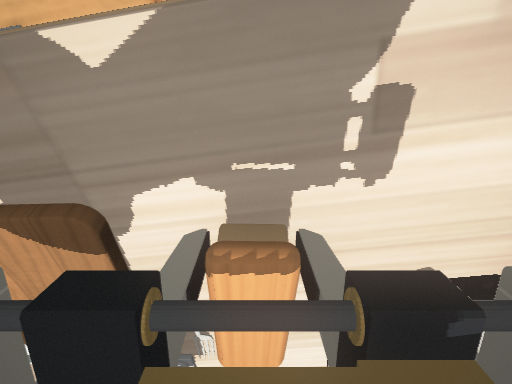

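Emit:
apply_moves:
  steps:
    - [[0.005,0.001,0.014],0,1]
    - [[0.01,0.002,0.029],0,1]
    - [[0.0137,0.002,0.039],0,1]
    - [[0.0153,0.002,0.0435],0,1]
    - [[0.0161,0.002,0.0457],0,1]
    - [[0.0161,0.002,0.0457],0,1]

```text
time: 30.35
ee_pos: [0.4533, 0.2962, -0.0047]
ee_rot: [[-0.933, 0.149, 0.327], [0.14, 0.989, -0.053], [-0.331, -0.004, -0.944]]
contact_force: [0.5, 0.8, -0.7]
opening: 0.0528
```

Emit:
apply_moves:
  steps:
    - [[0.0005,0,0.0015],0,1]
    - [[0.0005,0,0.0015],0,1]

```text
time: 30.55
ee_pos: [0.4535, 0.2969, -0.006]
ee_rot: [[-0.933, 0.149, 0.328], [0.139, 0.989, -0.052], [-0.332, -0.003, -0.943]]
contact_force: [0.8, 0.0, 0.7]
opening: 0.0533
```

Near contact (within ~0.5 mm). Release, then withdraw straight up.

Emit:
apply_moves:
  steps:
    - [[0.0002,0,0.0005],0,1]
    - [[0.0002,0,0.0005],0,-1]
    - [[0.0002,0,0.0005],0,-1]
    - [[0.0002,0,0.0005],0,-1]
    - [[0.0002,0,0.0005],0,-1]
    - [[0.0002,0,0.0005],0,-1]
    - [[0.0002,0,0.0005],0,-1]
    - [[0.0002,0,0.0005],0,-1]

```text
time: 31.35
ee_pos: [0.4532, 0.297, -0.0069]
ee_rot: [[-0.933, 0.149, 0.327], [0.139, 0.989, -0.053], [-0.331, -0.004, -0.944]]
contact_force: [-0.2, 0.2, 0.7]
opening: 0.0927
```

Emit:
apply_moves:
  steps:
    - [[-0.007,0,-0.019],0,-1]
    - [[-0.017,0,-0.047],0,-1]
    - [[-0.033,0,-0.094],0,-1]
    - [[-0.05,0,-0.141],0,-1]
    - [[-0.066,0,-0.188],0,-1]
    - [[-0.083,0,-0.235],0,-1]
    - [[-0.083,0,-0.27],0,-1]
    - [[-0.083,0,-0.27],0,-1]

```text
time: 32.15
ee_pos: [0.4423, 0.3016, 0.28]
ee_rot: [[-0.931, 0.148, 0.333], [0.14, 0.989, -0.049], [-0.336, 0.001, -0.942]]
contact_force: [-0.7, -0.5, -0.9]
opening: 0.0931
```

```bash
python3 - <<'E'
from h import *
s=manip.get_state();print(s['time'],s['ee_pos'],s['opening'],s['contact_force'])
a=shot('scene','s21.png');w=shot('wrist','w21.png');b=shot('top','t21.png')
cv2.imwrite('pics/t21c.png',cv2.resize(b['color'][190:235,270:325,::-1],None,fx=12,fy=12,interpolation=cv2.INTER_CUBIC))
for q in('piece_1','fork','shaker','brush'):
  for n,p in(('a',a),('w',w),('b',b)): print(q,n,[(np.round(d['at'],1).tolist(),round(d['p'],2)) for d in manip.spot_in(q,p)[:6]])
E
```

```text
32.15 [0.44226832 0.30164871 0.28002767] 0.09312740430925093 [-0.6915272  -0.46884115 -0.94340244]
piece_1 a []
piece_1 w [([89.6, 216.9], 0.6), ([78.1, 207.0], 0.52), ([68.6, 203.2], 0.51), ([81.4, 192.6], 0.5)]
piece_1 b []
fork a [([216.3, 223.3], 0.75), ([284.9, 181.8], 0.28)]
fork w [([214.9, 190.3], 0.89)]
fork b [([280.7, 146.7], 0.24)]
shaker a [([345.8, 150.8], 0.77)]
shaker w []
shaker b [([373.6, 257.3], 0.82)]
brush a [([213.9, 259.4], 0.69)]
brush w [([249.9, 136.3], 0.59)]
brush b []
```

View pics/t21c.png

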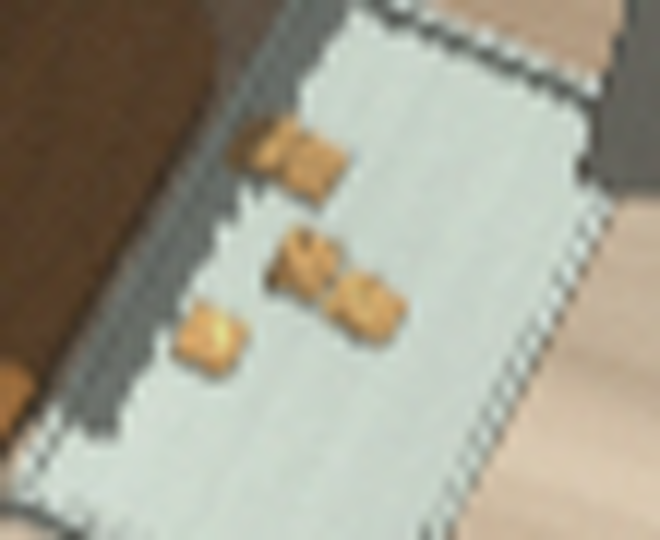

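View pics/s21.png

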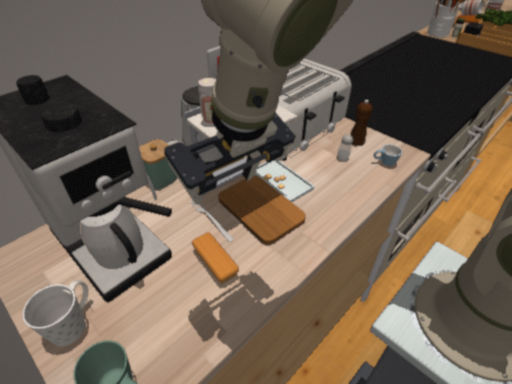

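View pics/w21.png

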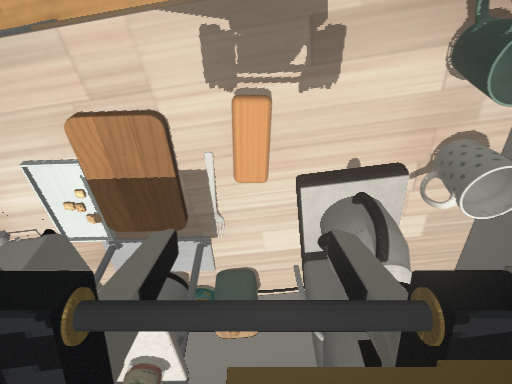

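```bash
python3 - <<'E'
from h import *
b=manip.read_camera('top')
P=np.array([(262,150),(315,165),(305,262),(367,305),(210,340)])/12+[270,190]-.5
for z in(.008,.016): print((toshelf(back(b,P,z))*1e3).round().tolist())
manip.hand_in()
E
```

```text
[[14.0, -93.0], [16.0, -107.0], [-11.0, -117.0], [-15.0, -136.0], [-43.0, -105.0]]
[[9.0, -95.0], [11.0, -108.0], [-16.0, -118.0], [-20.0, -137.0], [-48.0, -107.0]]
the job is handed in; nothing more can be done
```

All five cracker pieces are in the tray, the board is clear, and the brush is back on the worktop on its bristles, to the left of the board. I handed the job in at about 32 s.

**How it was done**
- **Reaching under:** a vertical tool would have brought the arm into the shelf's deck. I leaned the tool about 19° by driving it against its upward reach limit, after first setting the brush down again pointing away from the robot. I then gripped the brush near its near end.
- **Wiping:** I wiped from the left edge of the board across to the tray, mostly at about 5–7 N on the board. I then lifted out, put the brush down and withdrew.

**Last checks**
- The top camera shows five pieces at x −43 to 16, y −93 to −136 mm in the shelf's frame. The tray's inside runs from about y −84 to −176, so all are inside. Two of them overlap, and the nearest lies close to the wall beside the board.
- The fork and salt shaker are where they were, within about 2–3 pixels. There was no sign of contact with the shelf.

**What went wrong or disagreed**
- **First grip:** the fingertips sit about 20 mm behind the stated TCP, so my first grip slipped off the top of the brush and I had to go lower.
- **Force peak:** when I first touched the brush to the board, the force briefly reached 15.6 N. I backed off before wiping.
- **Piece detector:** it reported only four of the five pieces in the wrist picture and none in the other two views. The count of five comes from my own look at the top image.

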